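Walk the battery pack into its windowsill dock and bolt it in

TASK

Walk the heavy battery pack across the windowsill into its charging dock by gently pushing its two orange corners in turn, without touching the glass screen between them and without lifting the pack, until it is fully home, square and pressed firmly against the black stop at the back of the dock. Then slide the bolt by its red knob all the way across behind the pack and let go. Push gently throughout (under 25 N) and leave the other things on the sill where they are.

Things in the scene. Friction and masses are not known exactly. Their poses are not given: they have to be found in the camera images.
- battery: Heavy black battery pack, a flat-bottomed box 90 (x) x 170 (y) x 60 (z) mm, about 0.9 kg, loose on the sill, too big to grip. Origin: centre of its underside; +x points to the dock, the face at -45 mm to the robot. Sliding takes 2 to 6 N (varies). Pushing one corner turns it about its middle or farther over: that corner advances and swings a little outwards. Turned too far between the rails it wedges and the force climbs.
- corner_left (a point): Left (+y) orange corner of the pack's robot-side face, seen from the robot: this point is in the face (pack x = -45 mm), at pack y = 72 mm, 40 mm above the sill; axes as the pack's. The orange is 39 mm wide (y = 46.5 to 85.5 mm) and reaches from the sill to the top at 60 mm. Push here along +x, tips 25 to 35 mm above the sill, under 25 N.
- corner_right (a point): Right (-y) orange corner, the mirror image: in the face at pack x = -45 mm, y = -72 mm, 40 mm above the sill; axes as the pack's.
- screen: Dark glass screen on the middle of the pack's robot-side face, 90 (y) x 46 (z) mm, standing 3 mm proud of it, part of the pack. Must not be touched. Same origin and axes as the battery; the glass is centred at x = -46.5, z = 31 mm.
- dock: Grey U-shaped dock fixed to the sill, no floor. Origin on the sill exactly where the pack's origin is when home; axes are then the pack's (+x = insertion). Rails 22 mm high, inner faces at y = +-89 mm (4 mm play a side) from x = -30 mm inwards, flaring out to about +-109 mm at x = -85 mm, which guides a skewed pack in. Bolt block outside the flare: 30 x 64 x 34 mm, centre x = -54, y = 167 mm.
- stop: Black stop strip with two copper contacts across the back of the dock, 160 mm wide, 4 to 50 mm above the sill, fixed, slightly soft (about 1 mm at 15 N). Same origin and axes as the dock; its face is at x = 45 mm. The square pack must be felt to bear on it with at least 3 N for a moment: a push of some 10 to 16 N on a corner, sliding friction included.
- bolt (a joint): Travel of the steel bolt in m: 0 = drawn back (open), 0.05 = fully across behind the pack's left corner. Slides along the dock's -y, takes about 2 to 3 N, stays where left. Bar 12 (x) x 62 (y) x 10 (z) mm, centred 40 mm above the sill at dock x = -54 mm. It passes 3 mm behind a pack that is home, else strikes it. Open, its tip is at dock y = 118 mm.
- bolt_knob (a point): Middle of the bolt's upright red knob, 14 mm in diameter, from 45 to 80 mm above the sill; this point is 62 mm above the sill, at dock x = -54, y = 165 mm when open, y = 115 mm when shut. Push it along the dock's -y, or pinch it.
- remote: White blinds remote, 150 x 40 x 18 mm, lying flat; leave alone. Origin at the centre of its underside.
- jar: Glass jar with clamp lid, 94 mm diameter, 125 mm tall; leave alone. Origin at the centre of its underside.
- stand: Aluminium tablet stand, 110 x 130 mm foot, about 140 mm tall; leave alone. Origin at the centre of its underside.
- cup: Terracotta-coloured cup, 82 mm diameter, 88 mm tall; leave alone. Origin at the centre of its underside.
- succulent: White pot with a succulent, 96 mm diameter, about 110 mm tall; leave alone. Origin at the centre of its underside.
- book: Blue book lying flat, 105 x 150 x 22 mm; leave alone. Origin at the centre of its underside.
There are look-alikes about, which are no part of the job. Of the things shaped like the battery, the black one is meant.

How it is judged:
By the outcome, as a careful person would: the job done as asked, in the order asked, and still so for the second after the job is handed in, with the robot touching nothing.
It also fails if it takes over 72 s, if anything falls off the work surface, if the arm or the gripper's body presses on something with over 40 N, if the wrist force passes 120 N, or if a joint passes its speed limit or range.

ROBOT

A 6-joint arm with a two-finger parallel gripper is mounted at the origin on the work surface. World frame = base frame: x ahead of the robot, y to its left, z up, the work surface at z = 0. Lengths are in m, angles in rad, forces in N, time in s.
With the tool pointing down it reaches from about 0.3 to 0.875 m from the base axis. Payload 4.2 kg.
Tool frame: the origin (TCP) lies at the very end of the fingers, on their centre line; the grasp point (between the pads) lies 19 mm behind it; z points along the fingers, x is the direction in which the jaws open and shut, and the axes are right-handed (so a half turn about z gives the same grasp; the last joint's range is limited). The gripper opens to 85 mm and grips with 20 to 120 N. Pads are 22 mm wide; open, the fingers measure 114 mm over their backs; the gripper's body (76 mm by 85 mm) begins 54 mm behind the grasp point. The pads swing forward as they close: fully open they stand 13 mm farther back than shut.
Start: joints at [-0.02, 0.32, 1.565, -0, 1.257, -0.02], TCP at [0.575, 0, 0.231] pointing down, gripper open.
Joint ranges: [-3.11, 3.11], [-0.84, 2.01], [0.21, 2.61], [-1.34, 4.49], [0.05, 2.63], [-2.56, 2.56]. Speed limits (rad/s): [2.57, 2.57, 3.14, 3.14, 3.14, 3.14].

INTERFACE

Orientations are given as a unit quaternion [x, y, z, w].
In Python, from cell import env gives the robot as it stands.
- The arm moves only by the tool jog_arm, never from a script. Its argument "plan" is a list of rows, each an object of numbers: "tx", "ty", "tz": the shift along the world's x, y, z in mm; "rx", "ry", "rz": the turn, a rotation vector about the world's x, y, z in degrees; "fingers": the closure, from 0 (fully open) to 1 (shut). In form: [{"tx": .., "ty": .., "tz": .., "rx": .., "ry": .., "rz": .., "fingers": ..}, ...]. A call has 1 to 12 rows; each row shifts and turns the pose as measured when the row begins; what a row does not reach is not made up. A row lasts 1/10 s, in which the tool goes at most 50 mm and 8.59 degrees, less where a joint would pass 70% of its speed; a pose out of reach is approached as far as the arm can. A call with a gripper value outside its range is refused whole. The fingers move at their own pace and stop on an object; the grip force is fixed at half the most. Time passes only in rows, so rows that do not move let the fingers close. It gives the time, the measured TCP pose, the force and the opening at its end, in the units of the state.
- env.read_state(): the state, without advancing time (a new reading comes with each control period).
- env.read_camera(name): name is "scene" or "side" or "wrist"; returns (picture, depth): 420x560x3 uint8, red, green, blue; 420x560 float32, m along the optical axis (not along the pixel's ray), 0 where there is no reading.
- env.get_calibration(name): a dict with "mtx" (3x3 intrinsics, pixels), "k1" (the pictures are not rectified: a ray, as slopes to the right and down, at radius r is drawn at 1 + k1 r^2 times it, then the intrinsics apply), "world_to_cam" (4x4, takes a point from world to camera coordinates); the wrist camera has in their place "tool_from_camera" (4x4, takes a point from camera to tool coordinates, whose origin is the TCP and whose axes are the tool frame's). Camera axes: x right, y up, looking along -z (the intrinsics and any distortion apply to the point x, -y, -z); pixel columns grow to the right and rows downward; lengths in m; the calibration is good to about 2 mm. A picture is of the moment at which its call begins: read the wrist's pose just before it. get_calibration takes no time and is no camera call.
- env.close_job(): hands the job in, once; it reports no verdict.
The state is a dict: "t": time; "qpos": joint angles; "qd": joint speeds; "tau": joint torques, N m; "ee_pos": TCP position; "eef_rot": TCP orientation; "wrist_force": force on the tool from outside, world axes, zero at the start; "ft_torque": the same for the moment, N m; "width": finger opening in m.
Only numpy, scipy, OpenCV 4.12 (cv2) and the standard library are available. Lean on these libraries where they do the work, as an engineer would, in place of code of your own. Each camera call takes 0.05 s, during which the arm holds its last target.

## Working session

There is one attempt and no reset: what is moved stays moved. The work goes in short steps, Python scripts to look and compute and a tool call to move; the robot and the scene stay as the last step left them, time stands still between calls to the robot, and variables do not carry over. Pictures are saved under pics/ and viewed, and the job is handed in when it is done.

Besides the shell and the picture viewer there is one more tool, called after "Call:" as name(argument=value, ...) on one line, values as JSON. jog_arm: Moves the arm, as the interface text tells. Its arguments: {"type":"object","properties":{"plan":{"type":"array"}},"required":["plan"]}

```bash
ls; mkdir -p pics
cat > h.py <<'E'
from cell import env
import numpy as np, cv2
def save(n,f):
    p,d=env.read_camera(n); cv2.imwrite('pics/'+f+'.png',p[:,:,::-1]); np.save('pics/'+f+'.npy',d); return p,d
def cloud(n,d,st=None):
    c=env.get_calibration(n); K=np.array(c['mtx']); h,w=d.shape
    u,v=np.meshgrid(np.arange(w),np.arange(h))
    xy=cv2.undistortPoints(np.stack([u,v],-1).reshape(-1,1,2).astype(float),K,np.array([c['k1'],0,0,0,0.])).reshape(h,w,2)
    P=np.stack([xy[...,0]*d,-xy[...,1]*d,-d],-1)
    if n=='wrist':
        from scipy.spatial.transform import Rotation as R
        st=st or env.read_state(); M=np.array(c['tool_from_camera'])
        P=P@M[:3,:3].T+M[:3,3]; return P@R.from_quat(st['eef_rot']).as_matrix().T+np.array(st['ee_pos'])
    M=np.linalg.inv(np.array(c['world_to_cam'])); return P@M[:3,:3].T+M[:3,3]
E
python3 - <<'E'
from h import *
print(env.read_state())
for n in('scene','side','wrist'):
    p,d=save(n,n+'0'); print(n,env.get_calibration(n))
E
```

```text
pics
{'t': 0.0, 'qpos': array([-2.00164479e-02,  3.20314818e-01,  1.56570406e+00,  1.35497706e-05,
        1.25741839e+00, -2.00223348e-02]), 'qd': array([ 1.07688879e-03, -9.95332267e-04, -1.22076399e-03, -7.78203861e-05,
        8.49370105e-04, -2.39310055e-04]), 'tau': array([ 7.05825660e-04, -4.15526962e+01, -2.34157133e+01, -1.88356019e-06,
        8.09230405e-03,  1.54784908e-05]), 'ee_pos': array([5.74506005e-01, 5.30226540e-06, 2.30459394e-01]), 'eef_rot': array([ 9.99999575e-01,  8.48965437e-07, -9.21995084e-04, -2.49045415e-05]), 'wrist_force': array([-0.3555383 ,  0.57296352,  0.05297159]), 'ft_torque': array([ 0.00681268, -0.00837298, -0.00146911]), 'width': 0.08545553873076242}
scene {'mtx': array([[500.72441212,   0.        , 283.38260608],
       [  0.        , 500.72441212, 210.2628783 ],
       [  0.        ,   0.        ,   1.        ]]), 'k1': 0.013440985962726594, 'world_to_cam': array([[-0.37312119,  0.92747958, -0.02371081,  0.15016757],
       [-0.48448514, -0.17298391,  0.85752593,  0.15473834],
       [ 0.7912362 ,  0.33144863,  0.51389404, -2.0949448 ],
    
[... 376 characters left out ...]
9, -0.14933887],
       [-0.19648771, -0.71567403,  0.67022628, -1.19439219],
       [ 0.        ,  0.        ,  0.        ,  1.        ]])}
wrist {'mtx': array([[356.00840815,   0.        , 281.9958447 ],
       [  0.        , 356.00840815, 206.32878319],
       [  0.        ,   0.        ,   1.        ]]), 'k1': -0.044555905146862966, 'tool_from_camera': array([[ 9.99999760e-01, -6.57992689e-04, -2.15089284e-04,
         4.80918440e-04],
       [-6.92254935e-04, -9.50926259e-01, -3.09416823e-01,
        -7.98855366e-02],
       [-9.40041443e-07,  3.09416897e-01, -9.50926487e-01,
        -1.42110540e-01],
       [ 0.00000000e+00,  0.00000000e+00,  0.00000000e+00,
         1.00000000e+00]])}
```

View pics/scene0.png

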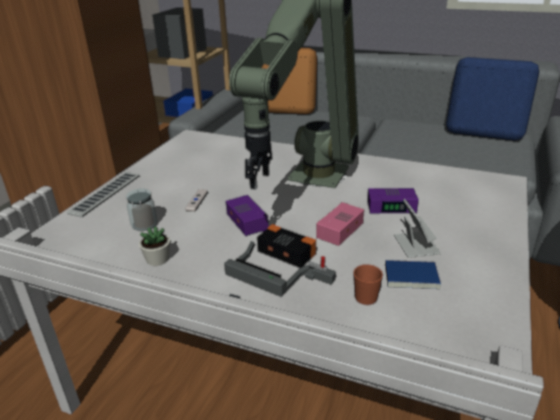

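View pics/side0.png

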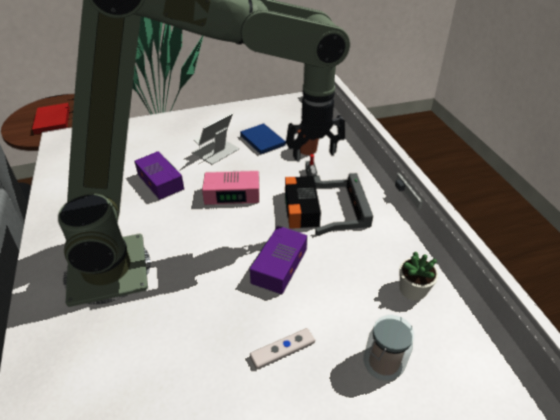

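View pics/wrist0.png

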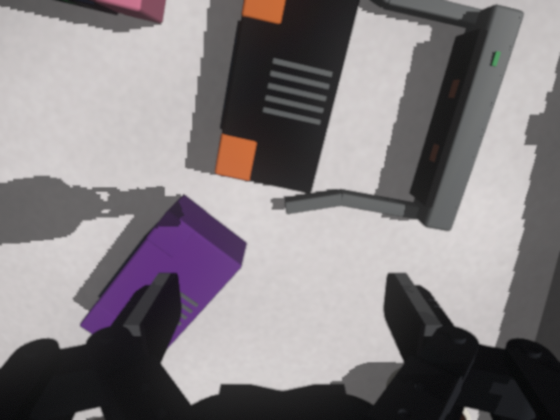

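Call:
jog_arm(plan=[{"ty":45,"tz":20,"fingers":1},{"ty":45,"tz":20,"fingers":1},{"ty":10,"tz":10,"fingers":1},{"fingers":1}])

```text
validation failed for argument at $.pl...
```

```bash
cat > m.py <<'E'
from h import *
import sys
st=env.read_state(); p,d=save('wrist',sys.argv[1]); P=cloud('wrist',d,st)
print(st['t'],st['ee_pos'],st['eef_rot'],st['width'])
hsv=cv2.cvtColor(p,cv2.COLOR_RGB2HSV)
z=P[...,2]
print('floor z',np.median(z[(hsv[...,1]<40)&(hsv[...,2]>150)&(d>0)]))
org=(hsv[...,0]>5)&(hsv[...,0]<18)&(hsv[...,1]>150)&(hsv[...,2]>120)&(d>0)&(z>.052)&(z<.068)
blk=(hsv[...,2]<80)&(d>0)&(z>.052)&(z<.068)
n,l,s,c=cv2.connectedComponentsWithStats(org.astype(np.uint8))
for i in range(1,n):
    if s[i,4]>100: print('orange',s[i],P[l==i].mean(0))
blkm=(org|blk).astype(np.uint8)
blkm=cv2.morphologyEx(blkm,cv2.MORPH_CLOSE,np.ones((15,15)))
n,l,s,c=cv2.connectedComponentsWithStats(blkm)
for i in range(1,n):
    if s[i,4]>2000:
        Q=P[(l==i)&(z>.052)&(z<.068)]
        r=cv2.minAreaRect((Q[:,:2]*1000).astype(np.float32)); print('top',s[i],r,np.median(Q[:,2])); print(cv2.boxPoints(r))
red=((hsv[...,0]<5)|(hsv[...,0]>174))&(hsv[...,1]>150)&(hsv[...,2]>80)&(d>0)&(z>.03)&(z<.09)
n,l,s,c=cv2.connectedComponentsWithStats(red.astype(np.uint8))
for i in range(1,n):
    if s[i,4]>30: print('red',s[i],P[l==i].mean(0),P[l==i].max(0),P[l==i].min(0))
E
python3 m.py w1
```

```text
0.15 [5.74634024e-01 2.69055446e-05 2.30665531e-01] [ 9.99999747e-01  1.02296011e-05 -7.11146255e-04 -1.97498449e-05] 0.08524060476394603
floor z -0.0005279016211374721
orange [242   0  43  24 802] [0.56070563 0.14212289 0.06013308]
orange [ 216  134   41   46 1391] [0.53369219 0.02432702 0.06006697]
top [  216     0   144   194 19903] ((572.8360595703125, 80.11180877685547), (164.56553649902344, 92.4291000366211), 77.11336517333984) 0.059562103984748246
[[509.4346    10.208374]
 [599.53564  -10.405411]
 [636.23755  150.01524 ]
 [546.1365   170.62903 ]]
```

View pics/w1.png

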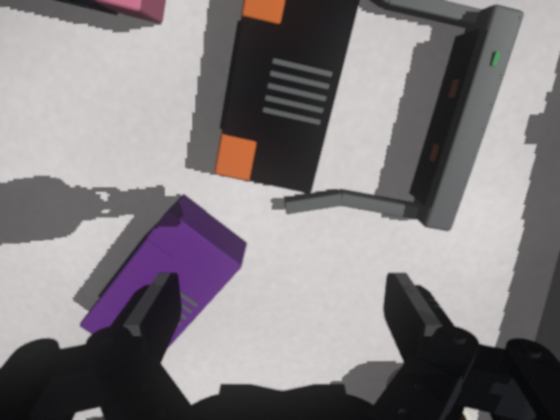

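The move was refused, possibly because every key is needed, and the picture is unchanged. I'll retry with all the keys given.

Call:
jog_arm(plan=[{"tx":0,"ty":45,"tz":20,"rx":0,"ry":0,"rz":0,"fingers":1},{"tx":0,"ty":45,"tz":20,"rx":0,"ry":0,"rz":0,"fingers":1},{"tx":0,"ty":0,"tz":0,"rx":0,"ry":0,"rz":0,"fingers":1},{"tx":0,"ty":0,"tz":0,"rx":0,"ry":0,"rz":0,"fingers":1}])

```text
t: 0.6
ee_pos: [0.574, 0.0916, 0.2702]
eef_rot: [1.0, -0.001, -0.002, 0.0]
wrist_force: [-1.2, 0.2, 0.2]
width: 0.0284
```

```bash
python3 m.py w2
```

```text
0.6 [0.57402635 0.09156236 0.27019822] [ 9.99996495e-01 -1.32480998e-03 -2.27949809e-03  2.41318826e-04] 0.028375782689208186
floor z -0.000505018675475366
orange [ 251   90   39   43 1254] [0.56210385 0.15276279 0.05996867]
orange [229 218  34  34 875] [0.53407876 0.0250639  0.06008271]
top [  229    90   117   173 13927] ((573.6085815429688, 82.126953125), (169.209716796875, 91.4354019165039), 78.00865936279297) 0.05961655460202368
[[511.31067    8.866745]
 [600.75085  -10.130234]
 [635.9065   155.38716 ]
 [546.4663   174.38414 ]]
red [374  12  13  16 156] [0.65725768 0.23008274 0.07960021] [0.66265298 0.23596568 0.08158622] [0.65186024 0.22424511 0.07709976]
```

View pics/w2.png

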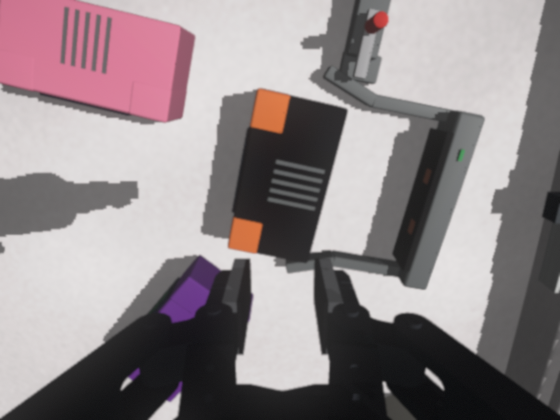

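```bash
cat > dk.py <<'E'
from h import *
import sys
# uses st from args
d=np.load('pics/w2.npy'); st=dict(ee_pos=[0.57402635,0.09156236,0.27019822],eef_rot=[ 9.99996495e-01,-1.32480998e-03,-2.27949809e-03,2.41318826e-04])
P=cloud('wrist',d,st); p=cv2.imread('pics/w2.png')
z=P[...,2]
m=(d>0)&(z>.035)&(z<.07)&(P[...,0]>.63); m[:,:350]=0
n,l,s,c=cv2.connectedComponentsWithStats(m.astype(np.uint8))
for i in range(1,n):
    if s[i,4]>300:
        Q=P[l==i]; zz=np.median(Q[:,2]); print(s[i],np.percentile(Q[:,2],[5,50,95]))
        Q=Q[abs(Q[:,2]-np.percentile(Q[:,2],80))<.003]
        r=cv2.minAreaRect((Q[:,:2]*1000).astype(np.float32)); print(r);print(cv2.boxPoints(r))
m=(d>0)&(z>.017)&(z<.026)
n,l,s,c=cv2.connectedComponentsWithStats(m.astype(np.uint8))
for i in range(1,n):
    if s[i,4]>100:
        Q=P[l==i]*1000; print(s[i],np.median(Q,0)); r=cv2.minAreaRect(Q[:,:2].astype(np.float32)); print(cv2.boxPoints(r))
        np.save('pics/rail%d.npy'%i,Q)
for v,u in[(200,150),(60,150),(320,200),(50,40),(230,470)]: print(u,v,P[v,u])
E
python3 dk.py
```

```text
[353   8  29  71 851] [0.03853603 0.04445649 0.0604119 ]
((654.7125244140625, 214.8638916015625), (62.41744613647461, 12.83547306060791), 80.99412536621094)
[[643.48865 185.04451]
 [656.1659  183.0353 ]
 [665.9364  244.68327]
 [653.25916 246.69249]]
[ 400  111   85  179 6277] [0.03954746 0.04550144 0.04980254]
((743.9671630859375, 51.25281524658203), (204.11537170410156, 38.375709533691406), 79.70223236083984)
[[706.8442   -45.73083 ]
 [744.60175  -52.591022]
 [781.09015  148.23647 ]
 [743.3326   155.09665 ]]
[ 519  192   41  213 3955] [0.03664096 0.05165121 0.06941239]
((905.9415893554688, -140.1951904296875), (18.76779556274414, 144.0856475830078), 3.3330957889556885)
[[ 892.38495  -68.81982]
 [ 900.76215 -212.66174]
 [ 919.4982  -211.57056]
 [ 911.12103  -67.72864]]
[177  31  16  88 199] [471.13524633 188.86181866  21.42126464]
[[460.0426  144.07544]
 [461.94305 143.61539]
 [482.65277 229.16934]
 [480.75232 229.6294 ]]
[ 324   66  130   66 1879] [682.32869206 160.43003576  21.46262217]
[[613.1825  174.60547]
 [749.0426  129.69406]
 [756.63696 152.6676 ]
 [620.77686 197.57901]]
[39
[... 202 characters left out ...]
3415781  21.22388664]
[[613.5934   -31.72914 ]
 [716.5381   -48.992947]
 [719.1306   -33.533722]
 [616.1859   -16.269917]]
[285 258  29  16 296] [592.82648    -33.04868613  21.28045804]
[[575.8707   -29.5922  ]
 [578.62256  -44.16132 ]
 [613.567    -37.56092 ]
 [610.8152   -22.991802]]
[511 280  31 102 489] [ 900.59804558 -134.50886517   21.88590214]
[[ 898.4448   -215.431   ]
 [ 902.23486  -215.4347  ]
 [ 902.3899    -55.831573]
 [ 898.59985   -55.82788 ]]
150 200 [4.12129192e-01 4.53636994e-02 3.92369555e-05]
150 60 [0.45130685 0.19993268 0.06098944]
200 320 [0.54937307 0.10405643 0.31904415]
40 50 [0.34695283 0.21109851 0.06040293]
470 230 [ 8.09784339e-01  5.68236865e-03 -6.65513191e-05]
```

```bash
cat >> dk.py <<'E'
print('----')
a=np.radians(-10.4); ex=np.array([np.cos(a),np.sin(a)]); ey=np.array([-ex[1],ex[0]]); O=np.array([680.75,58.1])
m=(d>0)&(z>.0195)&(z<.0235)&(P[...,0]>.56)&(P[...,0]<.8)
Q=P[m][:,:2]*1000-O; D=np.stack([Q@ex,Q@ey],1)
for x in range(-90,50,10):
    s=D[abs(D[:,0]-x)<5]
    for sg in(1,-1):
        t=s[(s[:,1]*sg>80)&(s[:,1]*sg<130)]
        if len(t)>5: print(x,sg,np.percentile(t[:,1],[2,10,50,90,98]).round(1))
m=(d>0)&(z>.045)&(z<.053)&(P[...,0]>.69)&(P[...,0]<.8)
Q=P[m][:,:2]*1000-O; D=np.stack([Q@ex,Q@ey],1)
print(np.percentile(D,[1,5,50,95,99],axis=0).round(1))
for y in range(-100,101,20):
    s=D[abs(D[:,1]-y)<5]
    if len(s): print(y,np.percentile(s[:,0],[2,10,90,98]).round(1),len(s))
E
python3 dk.py | sed -n '/----/,$p'
```

```text
----
-80 1 [110.4 112.3 117.7 123.3 124.9]
-80 -1 [-116.5 -114.8 -108.9 -103.9 -102.6]
-70 1 [107.1 109.1 115.  121.1 122.9]
-70 -1 [-114.  -112.1 -106.7 -101.4 -100.2]
-60 1 [103.8 105.4 111.6 117.6 119.4]
-60 -1 [-110.1 -108.2 -103.2  -97.6  -95.4]
-50 1 [100.2 101.8 107.5 113.7 115.6]
-50 -1 [-107.4 -106.2 -101.3  -95.   -92.6]
-40 1 [ 97.4  99.  104.6 110.3 112. ]
-40 -1 [-90.  -89.8 -88.7 -87.2 -86.9]
-30 1 [ 94.9  95.9 101.4 106.7 108.4]
-30 -1 [-97.2 -96.  -89.6 -86.5 -85.3]
-20 1 [ 93.7  94.8 100.1 105.5 106.8]
-20 -1 [-98.2 -97.  -91.5 -86.  -85.1]
-10 1 [ 93.3  94.4 100.  105.5 106.5]
-10 -1 [-97.9 -96.9 -90.9 -85.7 -84.7]
0 1 [ 93.4  94.8 100.2 105.6 106.6]
0 -1 [-98.1 -97.2 -91.5 -86.  -85.3]
10 1 [ 93.1  94.4 100.  105.3 106.4]
10 -1 [-98.3 -96.9 -91.1 -86.2 -85.2]
20 1 [ 93.3  94.6 100.2 105.6 106.8]
20 -1 [-98.2 -97.  -91.7 -86.  -85.1]
30 1 [ 93.2  94.2  99.8 105.6 106.6]
30 -1 [-97.8 -96.1 -90.7 -85.8 -85.1]
40 1 [ 93.3  94.4  99.9 105.5 106.7]
40 -1 [-97.2 -96.1 -91.  -85.7 -84.7]
[[  44.9 -291.4]
 [  45.6  -85.2]
 [  62.9   13.4]
 [  79.2   92.5]
 [ 112.6  102.3]]
-100 [58.4 60.2 78.5 79.1] 14
-80 [56.  57.6 76.9 78.9] 106
-60 [45.1 45.9 75.7 79. ] 181
-40 [45.5 46.5 76.2 78.8] 201
-20 [45.5 46.7 76.4 79.7] 223
0 [45.6 46.8 76.7 79.7] 221
20 [44.5 45.7 76.2 79.1] 231
40 [44.8 46.1 76.1 79.4] 247
60 [45.1 46.1 75.1 79.2] 247
80 [45.6 46.9 77.4 80.5] 261
100 [55.6 57.5 77.9 80.1] 174
```

Run:
```python
from h import *
for f,st in(('wrist0',dict(ee_pos=[0.574506,0,0.230459],eef_rot=[1,0,-9.2e-4,0])),('w2',dict(ee_pos=[0.57402635,0.09156236,0.27019822],eef_rot=[ 9.99996495e-01,-1.32480998e-03,-2.27949809e-03,2.41318826e-04]))):
    d=np.load('pics/%s.npy'%f); P=cloud('wrist',d,st); p=cv2.imread('pics/%s.png'%f); h=cv2.cvtColor(p,cv2.COLOR_BGR2HSV)
    for nm,lo,hi in(('purple',125,145),('pink',160,178)):
        m=(h[...,0]>lo)&(h[...,0]<hi)&(h[...,1]>90)&(d>0)&(P[...,2]>.01)&(P[...,2]<.08)
        if m.sum()<500: continue
        Q=P[m]*1000; r=cv2.minAreaRect(Q[:,:2].astype(np.float32)); print(f,nm,np.percentile(Q[:,2],98),cv2.boxPoints(r).round().tolist())
```

```text
wrist0 purple 61.01193843760335 [[359.0, -154.0], [428.0, -211.0], [536.0, -81.0], [467.0, -24.0]]
wrist0 pink 61.27339527998539 [[423.0, 151.0], [427.0, 135.0], [469.0, 145.0], [465.0, 160.0]]
w2 purple 61.04235506375766 [[373.0, -181.0], [433.0, -211.0], [514.0, -49.0], [455.0, -19.0]]
w2 pink 61.29409025148353 [[296.0, 182.0], [461.0, 142.0], [483.0, 229.0], [318.0, 270.0]]
```

Call:
jog_arm(plan=[{"tx":-31,"ty":-22,"tz":-20,"rx":0,"ry":0,"rz":-5.2,"fingers":1},{"tx":-31,"ty":-22,"tz":-20,"rx":0,"ry":0,"rz":-5.2,"fingers":1},{"tx":-31,"ty":-21,"tz":-20,"rx":0,"ry":0,"rz":0,"fingers":1},{"tx":0,"ty":0,"tz":-45,"rx":0,"ry":0,"rz":0,"fingers":1},{"tx":0,"ty":0,"tz":-45,"rx":0,"ry":0,"rz":0,"fingers":1},{"tx":0,"ty":0,"tz":-10,"rx":0,"ry":0,"rz":0,"fingers":1},{"tx":0,"ty":0,"tz":0,"rx":0,"ry":0,"rz":0,"fingers":1}])

```text
t: 1.35
ee_pos: [0.4738, 0.0174, 0.1029]
eef_rot: [0.995, -0.1, -0.003, 0.001]
wrist_force: [0.4, -0.0, 0.0]
width: -0.0001
```

```bash
cat > s.py <<'E'
from h import *
from scipy.spatial.transform import Rotation as R
def pr():
    s=env.read_state(); a=np.radians(-10.4); ex=np.array([np.cos(a),np.sin(a)]); ey=np.array([-ex[1],ex[0]]); O=np.array([681.5,62.2])
    q=np.array(s['ee_pos'])*1000; D=q[:2]-O; w=np.array(s['wrist_force'])
    M=R.from_quat(s['eef_rot']).as_matrix()
    print('t',s['t'],'world',q.round(1),'dock x %.1f y %.1f'%(D@ex,D@ey),'yaw %.1f tilt %.1f'%(np.degrees(np.arctan2(M[1,0],M[0,0])),np.degrees(np.arccos(-M[2,2]))),'F fwd %.1f lat %.1f z %.1f'%(w[:2]@ex,w[:2]@ey,w[2]),'w',round(s['width'],4))
if __name__=='__main__': pr()
E
python3 s.py
```

```text
t 1.35 world [473.8  17.4 102.9] dock x -196.2 y -81.6 yaw -11.5 tilt 0.3 F fwd 0.4 lat 0.1 z 0.0 w -0.0001
```

Call:
jog_arm(plan=[{"tx":6,"ty":9,"tz":-30,"rx":0,"ry":0,"rz":1,"fingers":1},{"tx":0,"ty":0,"tz":-30,"rx":0,"ry":0,"rz":0,"fingers":1},{"tx":0,"ty":0,"tz":-6,"rx":0,"ry":0,"rz":0,"fingers":1},{"tx":0,"ty":0,"tz":0,"rx":0,"ry":0,"rz":0,"fingers":1}])

```text
t: 1.75
ee_pos: [0.4821, 0.0238, 0.0375]
eef_rot: [0.996, -0.093, -0.0, 0.001]
wrist_force: [-0.6, 0.0, 0.3]
width: 0.0003
```

```bash
python3 s.py; python3 m.py w3
```

```text
t 1.75 world [482.1  23.8  37.5] dock x -189.2 y -73.7 yaw -10.7 tilt 0.1 F fwd -0.6 lat -0.1 z 0.3 w 0.0003
1.75 [0.48212768 0.02384582 0.03753849] [ 9.95633403e-01 -9.33429179e-02 -2.63455850e-04  1.07537488e-03] 0.00034276141542817344
floor z -0.0005146723325937554
orange [ 366  239   94   86 6511] [0.53346016 0.02531463 0.05998297]
top [  360     0   200   325 60689] ((562.3875732421875, 58.675514221191406), (120.48531341552734, 82.86066436767578), 80.81820678710938) 0.059513840234300605
[[511.87534     5.8156776]
 [593.67426    -7.406189 ]
 [612.8998    111.535355 ]
 [531.1009    124.75722  ]]
```

View pics/w3.png

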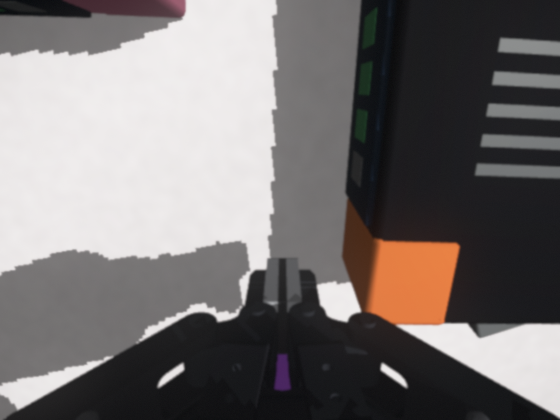

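Call:
jog_arm(plan=[{"tx":10,"ty":-1.5,"tz":-6,"rx":0,"ry":0,"rz":0.3,"fingers":1},{"tx":4,"ty":-0.7,"tz":-2,"rx":0,"ry":0,"rz":0,"fingers":1},{"tx":4,"ty":-0.7,"tz":0,"rx":0,"ry":0,"rz":0,"fingers":1},{"tx":4,"ty":-0.7,"tz":0,"rx":0,"ry":0,"rz":0,"fingers":1}])

```text
t: 2.2
ee_pos: [0.507, 0.0194, 0.0329]
eef_rot: [0.996, -0.091, 0.002, 0.001]
wrist_force: [-2.9, -1.0, -1.1]
width: 0.0
```

```bash
python3 s.py
```

```text
t 2.2 world [507.   19.4  32.9] dock x -163.9 y -73.6 yaw -10.4 tilt 0.2 F fwd -2.7 lat -1.5 z -1.1 w 0.0
```

Call:
jog_arm(plan=[{"tx":4,"ty":-0.7,"tz":0,"rx":0,"ry":0,"rz":0,"fingers":1},{"tx":4,"ty":-0.7,"tz":0,"rx":0,"ry":0,"rz":0,"fingers":1},{"tx":4,"ty":-0.7,"tz":0,"rx":0,"ry":0,"rz":0,"fingers":1}])

```text
t: 2.5
ee_pos: [0.5176, 0.0168, 0.0329]
eef_rot: [0.996, -0.091, -0.001, 0.002]
wrist_force: [-4.3, -1.0, 1.3]
width: -0.0
```

```bash
python3 s.py;python3 m.py w4
```

```text
t 2.5 world [517.6  16.8  32.9] dock x -153.0 y -74.3 yaw -10.4 tilt 0.2 F fwd -4.0 lat -1.7 z 1.3 w -0.0
2.5 [0.51758459 0.01679272 0.03290295] [ 9.95890433e-01 -9.05516186e-02 -5.78616973e-04  1.52146191e-03] -1.758771320918456e-05
floor z -0.0004902494799151509
orange [ 318  243   89   85 5919] [0.55030652 0.02506859 0.06004643]
top [  245     0   315   328 80388] ((571.4978637695312, 57.59343719482422), (114.78298950195312, 117.75003051757812), 79.93423461914062) 0.05956920484370839
[[503.49826    11.375408 ]
 [619.43585    -9.2047615]
 [639.49744   103.81146  ]
 [523.5599    124.39163  ]]
```

View pics/w4.png

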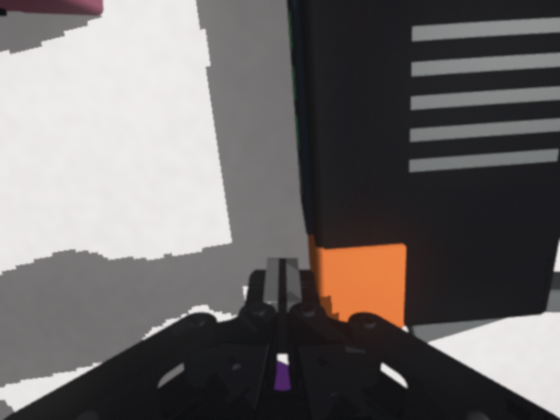

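```bash
cat > pk.py <<'E'
from h import *
import sys
from s import pr
def pack(f):
    st=env.read_state(); pr(); p,d=save('wrist',f); P=cloud('wrist',d,st)*1000
    hsv=cv2.cvtColor(p,cv2.COLOR_RGB2HSV)
    a=np.radians(-10.4); ex=np.array([np.cos(a),np.sin(a)]); ey=np.array([-ex[1],ex[0]]); O=np.array([681.5,62.2])
    Q=P[...,:2]-O; X=Q@ex; Y=Q@ey; z=P[...,2]
    org=(hsv[...,0]>5)&(hsv[...,0]<18)&(hsv[...,1]>150)&(hsv[...,2]>100)
    m=(d>0)&(z>57.5)&(z<62.5)&((hsv[...,2]<75)|org|(hsv[...,1]<60))&(X>-190)&(X<70)&(abs(Y)<115)
    m[380:]=0
    n,l,s,c=cv2.connectedComponentsWithStats(m.astype(np.uint8)); i=1+np.argmax(s[1:,4]); m=l==i
    x,y=X[m],Y[m]; pts=[];fp=[]
    for b in np.arange(-100,100,4):
        k=(y>=b)&(y<b+4)
        if k.sum()>30: pts.append((b+2,x[k].min())); fp.append((b+2,x[k].max()))
    pts=np.array(pts)
    def rob(q):
        v=q
        for _ in range(4):
            c=np.polyfit(v[:,0],v[:,1],1); r=q[:,1]-np.polyval(c,q[:,0]); v=q[abs(r)<max(1.2,1.5*np.median(abs(r)))]
        return c,len(v)
    c,nn=rob(pts); print('back edge: x at y=0 %.1f, at +72 %.1f, at -72 %.1f, yaw %.2f (n %d of %d)'%(c[1],np.polyval(c,72),np.polyval(c,-72),-np.degrees(np.arctan(c[0])),nn,len(pts)),'y %.1f..%.1f'%(y.min(),y.max()))
    n,l,s,cc=cv2.connectedComponentsWithStats((org&(d>0)&(z>57)&(z<63)).astype(np.uint8))
    for i in range(1,n):
        if s[i,4]>300: print('orange x %.1f..%.1f y %.1f..%.1f'%(X[l==i].min(),X[l==i].max(),*np.percentile(Y[l==i],[1,99])),s[i])
if __name__=='__main__': pack(sys.argv[1])
E
python3 pk.py w5
```

```text
t 2.55 world [518.7  16.7  33. ] dock x -151.9 y -74.1 yaw -10.4 tilt 0.2 F fwd -0.5 lat -2.1 z -0.3 w -0.0001
back edge: x at y=0 -143.9, at +72 -150.4, at -72 -137.3, yaw 5.20 (n 25 of 29) y -80.8..33.5
orange x -139.4..-103.9 y -77.7..-46.1 [ 316  243   91   85 6180]
```

Call:
jog_arm(plan=[{"tx":-14.8,"ty":2.7,"tz":0,"rx":0,"ry":0,"rz":0,"fingers":1},{"tx":-8,"ty":1.4,"tz":0,"rx":0,"ry":0,"rz":0,"fingers":1},{"tx":8.5,"ty":46,"tz":-1,"rx":0,"ry":0,"rz":0,"fingers":1},{"tx":8.5,"ty":46,"tz":-1,"rx":0,"ry":0,"rz":0,"fingers":1},{"tx":8.5,"ty":46,"tz":0,"rx":0,"ry":0,"rz":0,"fingers":1},{"tx":0,"ty":0,"tz":0,"rx":0,"ry":0,"rz":0,"fingers":1}])

```text
t: 3.2
ee_pos: [0.5295, 0.1641, 0.0334]
eef_rot: [0.996, -0.094, 0.01, -0.002]
wrist_force: [-0.5, -1.3, 0.2]
width: 0.0002
```

```bash
python3 s.py
```

```text
t 3.2 world [529.5 164.1  33.4] dock x -167.9 y 72.8 yaw -10.8 tilt 1.2 F fwd -0.2 lat -1.3 z 0.2 w 0.0002
```

Call:
jog_arm(plan=[{"tx":4,"ty":-0.7,"tz":-1,"rx":0,"ry":0,"rz":0.4,"fingers":1},{"tx":4,"ty":-0.7,"tz":0,"rx":0,"ry":0,"rz":0,"fingers":1},{"tx":5,"ty":-0.9,"tz":0,"rx":0,"ry":0,"rz":0,"fingers":1},{"tx":5,"ty":-0.9,"tz":0,"rx":0,"ry":0,"rz":0,"fingers":1},{"tx":5,"ty":-0.9,"tz":0,"rx":0,"ry":0,"rz":0,"fingers":1},{"tx":4,"ty":-0.7,"tz":0,"rx":0,"ry":0,"rz":0,"fingers":1}])

```text
t: 3.8
ee_pos: [0.5561, 0.1573, 0.0318]
eef_rot: [0.996, -0.091, 0.008, -0.002]
wrist_force: [-3.0, 2.5, 1.2]
width: -0.0003
```

```bash
python3 pk.py w6
```

```text
t 3.8 world [556.1 157.3  31.8] dock x -140.5 y 70.9 yaw -10.5 tilt 1.0 F fwd -3.4 lat 1.9 z 1.2 w -0.0003
back edge: x at y=0 8.2, at +72 -113.1, at -72 129.5, yaw 59.30 (n 8 of 13) y 35.4..86.7
orange x -125.2..-92.4 y 66.6..85.7 [ 324  274   87   54 3256]
```

View pics/w6.png

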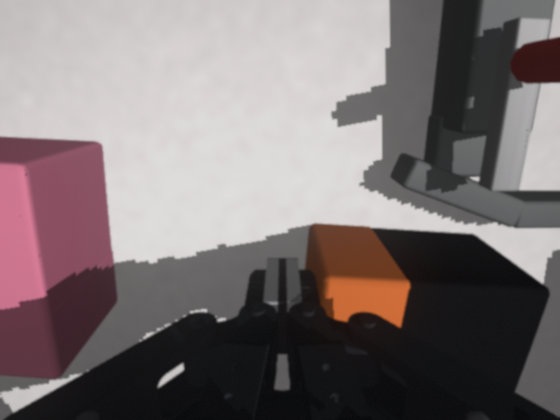

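Call:
jog_arm(plan=[{"tx":-16,"ty":2.9,"tz":0,"rx":0,"ry":0,"rz":0,"fingers":1},{"tx":-16,"ty":2.9,"tz":0,"rx":0,"ry":0,"rz":0,"fingers":1},{"tx":-9,"ty":-46,"tz":0,"rx":0,"ry":0,"rz":0,"fingers":1},{"tx":-9,"ty":-46,"tz":0,"rx":0,"ry":0,"rz":0,"fingers":1},{"tx":-8.5,"ty":-44,"tz":0,"rx":0,"ry":0,"rz":0,"fingers":1},{"tx":0,"ty":0,"tz":0,"rx":0,"ry":0,"rz":0,"fingers":1}])

```text
t: 4.45
ee_pos: [0.5047, 0.0213, 0.0335]
eef_rot: [0.996, -0.089, 0.017, -0.002]
wrist_force: [0.2, 0.6, 0.6]
width: -0.0001
```

```bash
python3 pk.py w7
```

```text
t 4.45 world [504.7  21.3  33.5] dock x -166.5 y -72.1 yaw -10.2 tilt 2.0 F fwd 0.1 lat 0.7 z 0.6 w -0.0001
back edge: x at y=0 -131.3, at +72 -125.6, at -72 -137.0, yaw -4.51 (n 28 of 32) y -89.6..36.6
orange x -137.1..-102.3 y -82.9..-47.4 [ 359  248   96   88 6155]
```

View pics/w7.png

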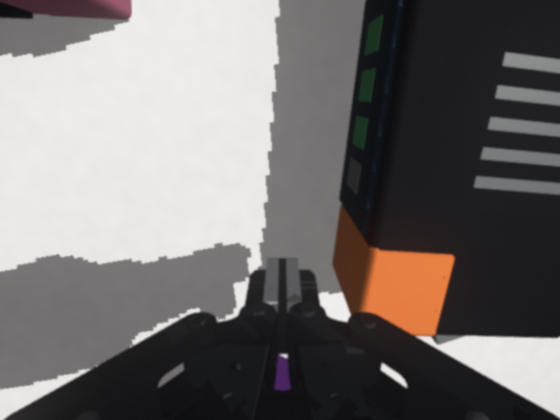

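Call:
jog_arm(plan=[{"tx":9,"ty":-1.7,"tz":-2,"rx":0,"ry":2,"rz":0,"fingers":1},{"tx":4,"ty":-0.7,"tz":0,"rx":0,"ry":0,"rz":0,"fingers":1},{"tx":4,"ty":-0.7,"tz":0,"rx":0,"ry":0,"rz":0,"fingers":1},{"tx":4,"ty":-0.7,"tz":0,"rx":0,"ry":0,"rz":0,"fingers":1},{"tx":4,"ty":-0.7,"tz":0,"rx":0,"ry":0,"rz":0,"fingers":1},{"tx":4,"ty":-0.7,"tz":0,"rx":0,"ry":0,"rz":0,"fingers":1},{"tx":4,"ty":-0.7,"tz":0,"rx":0,"ry":0,"rz":0,"fingers":1}])

```text
t: 5.2
ee_pos: [0.5371, 0.0182, 0.0313]
eef_rot: [0.996, -0.087, -0.003, 0.001]
wrist_force: [-5.1, -1.2, 1.2]
width: 0.0
```

```bash
python3 pk.py w8
```

```text
t 5.2 world [537.1  18.2  31.3] dock x -134.1 y -69.4 yaw -9.9 tilt 0.3 F fwd -4.8 lat -2.1 z 1.2 w 0.0
back edge: x at y=0 -122.2, at +72 -125.2, at -72 -119.2, yaw 2.39 (n 27 of 31) y -83.3..38.2
orange x -120.2..-87.0 y -71.9..-47.3 [ 320  262   90   67 4673]
```

Call:
jog_arm(plan=[{"tx":-16,"ty":2.9,"tz":0,"rx":0,"ry":0,"rz":-0.3,"fingers":1},{"tx":-14,"ty":2.5,"tz":0,"rx":0,"ry":0,"rz":0,"fingers":1},{"tx":7,"ty":46,"tz":0,"rx":0,"ry":0,"rz":0,"fingers":1},{"tx":8,"ty":46,"tz":0,"rx":0,"ry":0,"rz":0,"fingers":1},{"tx":7,"ty":42,"tz":0,"rx":0,"ry":0,"rz":0,"fingers":1},{"tx":0,"ty":0,"tz":0,"rx":0,"ry":0,"rz":0,"fingers":1}])

```text
t: 5.85
ee_pos: [0.5371, 0.1625, 0.0337]
eef_rot: [0.996, -0.092, 0.008, -0.003]
wrist_force: [-0.9, -0.5, 0.1]
width: -0.0002
```

```bash
python3 s.py
```

```text
t 5.85 world [537.1 162.5  33.7] dock x -160.1 y 72.6 yaw -10.5 tilt 1.0 F fwd -0.7 lat -0.7 z 0.1 w -0.0002
```

Call:
jog_arm(plan=[{"tx":9,"ty":-1.7,"tz":-2,"rx":0,"ry":1,"rz":0,"fingers":1},{"tx":5,"ty":-0.9,"tz":0,"rx":0,"ry":0,"rz":0,"fingers":1},{"tx":4,"ty":-0.7,"tz":0,"rx":0,"ry":0,"rz":0,"fingers":1},{"tx":4,"ty":-0.7,"tz":0,"rx":0,"ry":0,"rz":0,"fingers":1},{"tx":4,"ty":-0.7,"tz":0,"rx":0,"ry":0,"rz":0,"fingers":1},{"tx":4,"ty":-0.7,"tz":0,"rx":0,"ry":0,"rz":0,"fingers":1},{"tx":4,"ty":-0.7,"tz":0,"rx":0,"ry":0,"rz":0,"fingers":1}])

```text
t: 6.55
ee_pos: [0.5695, 0.1561, 0.0319]
eef_rot: [0.996, -0.092, -0.002, -0.002]
wrist_force: [-2.9, 2.9, 0.6]
width: 0.0002
```

```bash
python3 s.py
```

```text
t 6.55 world [569.5 156.1  31.9] dock x -127.1 y 72.1 yaw -10.5 tilt 0.4 F fwd -3.4 lat 2.3 z 0.6 w 0.0002
```

Call:
jog_arm(plan=[{"tx":-16,"ty":2.9,"tz":0,"rx":0,"ry":0,"rz":0,"fingers":1},{"tx":-12,"ty":2.2,"tz":0,"rx":0,"ry":0,"rz":0,"fingers":1},{"tx":-8.5,"ty":-46,"tz":0,"rx":0,"ry":0,"rz":0,"fingers":1},{"tx":-8.5,"ty":-46,"tz":0,"rx":0,"ry":0,"rz":0,"fingers":1},{"tx":-8.5,"ty":-46,"tz":0,"rx":0,"ry":0,"rz":0,"fingers":1},{"tx":0,"ty":0,"tz":0,"rx":0,"ry":0,"rz":0,"fingers":1}])

```text
t: 7.15
ee_pos: [0.5193, 0.0196, 0.0331]
eef_rot: [0.996, -0.089, 0.004, -0.002]
wrist_force: [0.0, 1.4, -0.0]
width: 0.0001
```

```bash
python3 pk.py w9
```

```text
t 7.15 world [519.3  19.6  33.1] dock x -151.8 y -71.2 yaw -10.2 tilt 0.6 F fwd -0.2 lat 1.4 z -0.0 w 0.0001
back edge: x at y=0 -115.1, at +72 -112.2, at -72 -118.0, yaw -2.34 (n 28 of 32) y -87.0..36.7
orange x -118.1..-84.7 y -82.9..-47.8 [ 369  253   95   87 6247]
```

Call:
jog_arm(plan=[{"tx":9,"ty":-2,"tz":-1,"rx":0,"ry":0.5,"rz":-0.2,"fingers":1},{"tx":5,"ty":-1,"tz":0,"rx":0,"ry":0,"rz":0,"fingers":1},{"tx":4,"ty":-0.8,"tz":0,"rx":0,"ry":0,"rz":0,"fingers":1},{"tx":4,"ty":-0.8,"tz":0,"rx":0,"ry":0,"rz":0,"fingers":1},{"tx":4,"ty":-0.8,"tz":0,"rx":0,"ry":0,"rz":0,"fingers":1},{"tx":4,"ty":-0.8,"tz":0,"rx":0,"ry":0,"rz":0,"fingers":1},{"tx":4,"ty":-0.8,"tz":0,"rx":0,"ry":0,"rz":0,"fingers":1}])

```text
t: 7.9
ee_pos: [0.5541, 0.0173, 0.0312]
eef_rot: [0.996, -0.087, -0.004, -0.001]
wrist_force: [-4.5, -1.9, 0.6]
width: -0.0002
```

```bash
python3 s.py
```

```text
t 7.9 world [554.1  17.3  31.2] dock x -117.2 y -67.2 yaw -10.0 tilt 0.5 F fwd -4.1 lat -2.7 z 0.6 w -0.0002
```

Call:
jog_arm(plan=[{"tx":-16,"ty":2.9,"tz":0,"rx":0,"ry":0,"rz":-0.3,"fingers":1},{"tx":-12,"ty":2.2,"tz":0,"rx":0,"ry":0,"rz":0,"fingers":1},{"tx":7,"ty":46,"tz":0,"rx":0,"ry":0,"rz":0,"fingers":1},{"tx":8,"ty":46,"tz":0,"rx":0,"ry":0,"rz":0,"fingers":1},{"tx":7,"ty":40,"tz":0,"rx":0,"ry":0,"rz":0,"fingers":1},{"tx":0,"ty":0,"tz":0,"rx":0,"ry":0,"rz":0,"fingers":1}])

```text
t: 8.5
ee_pos: [0.5562, 0.1592, 0.0333]
eef_rot: [0.996, -0.092, 0.006, -0.004]
wrist_force: [-0.5, -1.1, 0.4]
width: 0.0001
```

```bash
python3 s.py
```

```text
t 8.5 world [556.2 159.2  33.3] dock x -140.7 y 72.8 yaw -10.6 tilt 0.8 F fwd -0.3 lat -1.2 z 0.4 w 0.0001
```

Call:
jog_arm(plan=[{"tx":8,"ty":-1.5,"tz":-2,"rx":0,"ry":0.7,"rz":0,"fingers":1},{"tx":4,"ty":-0.7,"tz":0,"rx":0,"ry":0,"rz":0,"fingers":1},{"tx":4,"ty":-0.7,"tz":0,"rx":0,"ry":0,"rz":0,"fingers":1},{"tx":4,"ty":-0.7,"tz":0,"rx":0,"ry":0,"rz":0,"fingers":1},{"tx":4,"ty":-0.7,"tz":0,"rx":0,"ry":0,"rz":0,"fingers":1},{"tx":4,"ty":-0.7,"tz":0,"rx":0,"ry":0,"rz":0,"fingers":1}])

```text
t: 9.1
ee_pos: [0.5844, 0.1518, 0.0307]
eef_rot: [0.996, -0.094, -0.003, -0.004]
wrist_force: [-3.1, 2.7, 0.7]
width: -0.0001
```

```bash
python3 s.py
```

```text
t 9.1 world [584.4 151.8  30.7] dock x -111.6 y 70.6 yaw -10.8 tilt 0.6 F fwd -3.5 lat 2.1 z 0.7 w -0.0001
```

Call:
jog_arm(plan=[{"tx":-16,"ty":2.9,"tz":0,"rx":0,"ry":0,"rz":0.2,"fingers":1},{"tx":-12,"ty":2.2,"tz":0,"rx":0,"ry":0,"rz":0,"fingers":1},{"tx":-8.5,"ty":-46,"tz":0,"rx":0,"ry":0,"rz":0,"fingers":1},{"tx":-8.5,"ty":-46,"tz":0,"rx":0,"ry":0,"rz":0,"fingers":1},{"tx":-8.5,"ty":-46,"tz":0,"rx":0,"ry":0,"rz":0,"fingers":1},{"tx":0,"ty":0,"tz":0,"rx":0,"ry":0,"rz":0,"fingers":1}])

```text
t: 9.7
ee_pos: [0.5342, 0.0142, 0.032]
eef_rot: [0.996, -0.09, 0.004, -0.004]
wrist_force: [0.7, 0.9, -0.8]
width: -0.0002
```

```bash
python3 pk.py w10
```

```text
t 9.7 world [534.2  14.2  32. ] dock x -136.2 y -73.8 yaw -10.3 tilt 0.6 F fwd 0.5 lat 1.0 z -0.8 w -0.0002
back edge: x at y=0 -99.0, at +72 -96.6, at -72 -101.5, yaw -1.96 (n 28 of 31) y -87.3..33.7
orange x -101.6..-67.9 y -83.6..-48.9 [ 373  250   96   88 6608]
```

View pics/w10.png

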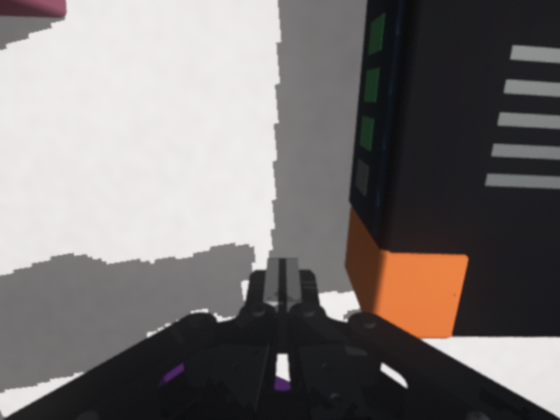

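Fingertips at (282,265) stand clear of the orange right corner at (410,290). The pack is 54 mm from home and nearly square.

Call:
jog_arm(plan=[{"tx":9,"ty":-1.8,"tz":-1,"rx":0,"ry":0.5,"rz":0,"fingers":1},{"tx":5,"ty":-1,"tz":0,"rx":0,"ry":0,"rz":0,"fingers":1},{"tx":4,"ty":-0.8,"tz":0,"rx":0,"ry":0,"rz":0,"fingers":1},{"tx":4,"ty":-0.8,"tz":0,"rx":0,"ry":0,"rz":0,"fingers":1},{"tx":4,"ty":-0.8,"tz":0,"rx":0,"ry":0,"rz":0,"fingers":1},{"tx":4,"ty":-0.8,"tz":0,"rx":0,"ry":0,"rz":0,"fingers":1}])

```text
t: 10.35
ee_pos: [0.5658, 0.0129, 0.0305]
eef_rot: [0.996, -0.087, -0.003, -0.003]
wrist_force: [-3.9, -1.4, 1.7]
width: -0.0002
```

```bash
python3 s.py
```

```text
t 10.35 world [565.8  12.9  30.5] dock x -104.9 y -69.4 yaw -10.0 tilt 0.5 F fwd -3.5 lat -2.1 z 1.7 w -0.0002
```

Call:
jog_arm(plan=[{"tx":-16,"ty":2.9,"tz":0,"rx":0,"ry":0,"rz":-0.3,"fingers":1},{"tx":-12,"ty":2.2,"tz":0,"rx":0,"ry":0,"rz":0,"fingers":1},{"tx":7,"ty":46,"tz":0,"rx":0,"ry":0,"rz":0,"fingers":1},{"tx":8,"ty":46,"tz":0,"rx":0,"ry":0,"rz":0,"fingers":1},{"tx":7,"ty":41,"tz":0,"rx":0,"ry":0,"rz":0,"fingers":1},{"tx":0,"ty":0,"tz":0,"rx":0,"ry":0,"rz":0,"fingers":1}])

```text
t: 10.95
ee_pos: [0.566, 0.1561, 0.032]
eef_rot: [0.996, -0.091, 0.005, -0.005]
wrist_force: [0.3, -1.1, -0.7]
width: 0.0001
```

```bash
python3 s.py
```

```text
t 10.95 world [566.  156.1  32. ] dock x -130.6 y 71.5 yaw -10.5 tilt 0.8 F fwd 0.5 lat -1.1 z -0.7 w 0.0001
```

Call:
jog_arm(plan=[{"tx":9,"ty":-1.6,"tz":-1,"rx":0,"ry":0.7,"rz":0,"fingers":1},{"tx":5,"ty":-0.9,"tz":0,"rx":0,"ry":0,"rz":0,"fingers":1},{"tx":4,"ty":-0.7,"tz":0,"rx":0,"ry":0,"rz":0,"fingers":1},{"tx":4,"ty":-0.7,"tz":0,"rx":0,"ry":0,"rz":0,"fingers":1},{"tx":4,"ty":-0.7,"tz":0,"rx":0,"ry":0,"rz":0,"fingers":1},{"tx":4,"ty":-0.7,"tz":0,"rx":0,"ry":0,"rz":0,"fingers":1}])

```text
t: 11.55
ee_pos: [0.5946, 0.1509, 0.0308]
eef_rot: [0.996, -0.091, -0.003, -0.005]
wrist_force: [-3.3, 2.0, 0.7]
width: -0.0001
```

```bash
python3 s.py
```

```text
t 11.55 world [594.6 150.9  30.8] dock x -101.5 y 71.5 yaw -10.4 tilt 0.7 F fwd -3.6 lat 1.4 z 0.7 w -0.0001
```

Call:
jog_arm(plan=[{"tx":-16,"ty":2.9,"tz":0,"rx":0,"ry":0,"rz":0.2,"fingers":1},{"tx":-12,"ty":2.2,"tz":0,"rx":0,"ry":0,"rz":0,"fingers":1},{"tx":-8.5,"ty":-46,"tz":0,"rx":0,"ry":0,"rz":0,"fingers":1},{"tx":-8.5,"ty":-46,"tz":0,"rx":0,"ry":0,"rz":0,"fingers":1},{"tx":-8.5,"ty":-46,"tz":0,"rx":0,"ry":0,"rz":0,"fingers":1},{"tx":0,"ty":0,"tz":0,"rx":0,"ry":0,"rz":0,"fingers":1}])

```text
t: 12.15
ee_pos: [0.5431, 0.0138, 0.0318]
eef_rot: [0.996, -0.086, 0.002, -0.005]
wrist_force: [-0.6, 0.5, -0.2]
width: -0.0003
```

```bash
python3 pk.py w11
```

```text
t 12.15 world [543.1  13.8  31.8] dock x -127.4 y -72.6 yaw -9.9 tilt 0.6 F fwd -0.7 lat 0.4 z -0.2 w -0.0003
back edge: x at y=0 -88.0, at +72 -86.6, at -72 -89.4, yaw -1.10 (n 28 of 31) y -86.9..35.3
orange x -89.6..-55.9 y -83.8..-49.0 [ 381  255   96   87 6569]
```

Call:
jog_arm(plan=[{"tx":10,"ty":-1.8,"tz":-1,"rx":0,"ry":0,"rz":-0.4,"fingers":1},{"tx":7,"ty":-1.3,"tz":0,"rx":0,"ry":0,"rz":0,"fingers":1},{"tx":4,"ty":-0.8,"tz":0,"rx":0,"ry":0,"rz":0,"fingers":1},{"tx":4,"ty":-0.8,"tz":0,"rx":0,"ry":0,"rz":0,"fingers":1},{"tx":4,"ty":-0.8,"tz":0,"rx":0,"ry":0,"rz":0,"fingers":1},{"tx":4,"ty":-0.8,"tz":0,"rx":0,"ry":0,"rz":0,"fingers":1}])

```text
t: 12.8
ee_pos: [0.5778, 0.0123, 0.0303]
eef_rot: [0.996, -0.087, 0.0, -0.005]
wrist_force: [-3.9, -1.7, 1.9]
width: -0.0001
```

```bash
python3 s.py
```

```text
t 12.8 world [577.8  12.3  30.3] dock x -93.0 y -67.8 yaw -10.0 tilt 0.6 F fwd -3.5 lat -2.4 z 1.9 w -0.0001
```

Call:
jog_arm(plan=[{"tx":-16,"ty":2.9,"tz":0,"rx":0,"ry":0,"rz":0,"fingers":1},{"tx":-12,"ty":2.2,"tz":0,"rx":0,"ry":0,"rz":0,"fingers":1},{"tx":7,"ty":46,"tz":0,"rx":0,"ry":0,"rz":0,"fingers":1},{"tx":8,"ty":46,"tz":0,"rx":0,"ry":0,"rz":0,"fingers":1},{"tx":7,"ty":41,"tz":0,"rx":0,"ry":0,"rz":0,"fingers":1},{"tx":0,"ty":0,"tz":0,"rx":0,"ry":0,"rz":0,"fingers":1}])

```text
t: 13.4
ee_pos: [0.5779, 0.1555, 0.0317]
eef_rot: [0.996, -0.089, 0.008, -0.007]
wrist_force: [-0.8, -0.2, 0.1]
width: 0.0
```

```bash
python3 s.py
```

```text
t 13.4 world [577.9 155.5  31.7] dock x -118.7 y 73.0 yaw -10.3 tilt 1.2 F fwd -0.7 lat -0.3 z 0.1 w 0.0
```

Call:
jog_arm(plan=[{"tx":8,"ty":-1.5,"tz":-1,"rx":-0.7,"ry":0.9,"rz":0,"fingers":1},{"tx":5,"ty":-0.9,"tz":0,"rx":0,"ry":0,"rz":0,"fingers":1},{"tx":4,"ty":-0.7,"tz":0,"rx":0,"ry":0,"rz":0,"fingers":1},{"tx":4,"ty":-0.7,"tz":0,"rx":0,"ry":0,"rz":0,"fingers":1},{"tx":4,"ty":-0.7,"tz":0,"rx":0,"ry":0,"rz":0,"fingers":1},{"tx":4,"ty":-0.7,"tz":0,"rx":0,"ry":0,"rz":0,"fingers":1}])

```text
t: 14.0
ee_pos: [0.6056, 0.1501, 0.0305]
eef_rot: [0.996, -0.089, -0.001, -0.001]
wrist_force: [-3.4, 1.9, 0.7]
width: 0.0004
```

```bash
python3 s.py
```

```text
t 14.0 world [605.6 150.1  30.5] dock x -90.5 y 72.8 yaw -10.2 tilt 0.2 F fwd -3.7 lat 1.3 z 0.7 w 0.0004
```

Call:
jog_arm(plan=[{"tx":-16,"ty":2.9,"tz":0,"rx":0,"ry":0,"rz":0.2,"fingers":1},{"tx":-12,"ty":2.2,"tz":0,"rx":0,"ry":0,"rz":0,"fingers":1},{"tx":-8.5,"ty":-46,"tz":0,"rx":0,"ry":0,"rz":0,"fingers":1},{"tx":-8.5,"ty":-46,"tz":0,"rx":0,"ry":0,"rz":0,"fingers":1},{"tx":-8.5,"ty":-46,"tz":0,"rx":0,"ry":0,"rz":0,"fingers":1},{"tx":0,"ty":0,"tz":0,"rx":0,"ry":0,"rz":0,"fingers":1}])

```text
t: 14.6
ee_pos: [0.5542, 0.0128, 0.0316]
eef_rot: [0.996, -0.085, 0.005, -0.001]
wrist_force: [0.0, 0.9, -0.1]
width: -0.0
```

```bash
python3 pk.py w12
```

```text
t 14.6 world [554.2  12.8  31.6] dock x -116.3 y -71.6 yaw -9.8 tilt 0.5 F fwd -0.1 lat 0.9 z -0.1 w -0.0
back edge: x at y=0 -76.8, at +72 -75.9, at -72 -77.7, yaw -0.70 (n 28 of 32) y -86.2..36.7
orange x -77.7..-44.6 y -83.4..-48.9 [ 383  258   95   86 6375]
```

Call:
jog_arm(plan=[{"tx":10,"ty":-1.8,"tz":-1,"rx":0,"ry":0.4,"rz":-0.5,"fingers":1},{"tx":8,"ty":-1.5,"tz":0,"rx":0,"ry":0,"rz":0,"fingers":1},{"tx":4,"ty":-0.8,"tz":0,"rx":0,"ry":0,"rz":0,"fingers":1},{"tx":4,"ty":-0.8,"tz":0,"rx":0,"ry":0,"rz":0,"fingers":1},{"tx":4,"ty":-0.8,"tz":0,"rx":0,"ry":0,"rz":0,"fingers":1},{"tx":4,"ty":-0.8,"tz":0,"rx":0,"ry":0,"rz":0,"fingers":1}])

```text
t: 15.25
ee_pos: [0.59, 0.0111, 0.0301]
eef_rot: [0.996, -0.087, -0.002, -0.0]
wrist_force: [-4.2, -0.9, 1.3]
width: -0.0003
```

```bash
python3 s.py
```

```text
t 15.25 world [590.   11.1  30.1] dock x -80.8 y -66.8 yaw -10.0 tilt 0.2 F fwd -4.0 lat -1.6 z 1.3 w -0.0003
```

Call:
jog_arm(plan=[{"tx":-16,"ty":2.9,"tz":0,"rx":0,"ry":0,"rz":-0.2,"fingers":1},{"tx":-12,"ty":2.2,"tz":0,"rx":0,"ry":0,"rz":0,"fingers":1},{"tx":7,"ty":46,"tz":0,"rx":0,"ry":0,"rz":0,"fingers":1},{"tx":8,"ty":46,"tz":0,"rx":0,"ry":0,"rz":0,"fingers":1},{"tx":7,"ty":41,"tz":0,"rx":0,"ry":0,"rz":0,"fingers":1},{"tx":0,"ty":0,"tz":0,"rx":0,"ry":0,"rz":0,"fingers":1}])

```text
t: 15.85
ee_pos: [0.59, 0.1544, 0.0315]
eef_rot: [0.996, -0.091, 0.006, -0.003]
wrist_force: [-0.5, -0.2, -0.1]
width: 0.0002
```

```bash
python3 s.py
```

```text
t 15.85 world [590.  154.4  31.5] dock x -106.6 y 74.2 yaw -10.4 tilt 0.8 F fwd -0.4 lat -0.3 z -0.1 w 0.0002
```

Call:
jog_arm(plan=[{"tx":8,"ty":-1.8,"tz":-1,"rx":0,"ry":0.8,"rz":0,"fingers":1},{"tx":5,"ty":-1,"tz":0,"rx":0,"ry":0,"rz":0,"fingers":1},{"tx":4,"ty":-0.8,"tz":0,"rx":0,"ry":0,"rz":0,"fingers":1},{"tx":4,"ty":-0.8,"tz":0,"rx":0,"ry":0,"rz":0,"fingers":1},{"tx":4,"ty":-0.8,"tz":0,"rx":0,"ry":0,"rz":0,"fingers":1},{"tx":4,"ty":-0.8,"tz":0,"rx":0,"ry":0,"rz":0,"fingers":1}])

```text
t: 16.45
ee_pos: [0.6181, 0.1492, 0.0304]
eef_rot: [0.996, -0.09, -0.002, -0.003]
wrist_force: [-3.6, 2.8, 0.8]
width: 0.0003
```

```bash
python3 s.py
```

```text
t 16.45 world [618.1 149.2  30.4] dock x -78.1 y 74.1 yaw -10.3 tilt 0.4 F fwd -4.0 lat 2.1 z 0.8 w 0.0003
```

Call:
jog_arm(plan=[{"tx":-16,"ty":2.9,"tz":0,"rx":0,"ry":0,"rz":0,"fingers":1},{"tx":-12,"ty":2.2,"tz":0,"rx":0,"ry":0,"rz":0,"fingers":1},{"tx":-8.5,"ty":-46,"tz":0,"rx":0,"ry":0,"rz":0,"fingers":1},{"tx":-8.5,"ty":-46,"tz":0,"rx":0,"ry":0,"rz":0,"fingers":1},{"tx":-8.5,"ty":-46,"tz":0,"rx":0,"ry":0,"rz":0,"fingers":1},{"tx":0,"ty":0,"tz":0,"rx":0,"ry":0,"rz":0,"fingers":1}])

```text
t: 17.05
ee_pos: [0.5669, 0.0119, 0.0315]
eef_rot: [0.996, -0.087, 0.004, -0.002]
wrist_force: [0.6, 0.1, 0.4]
width: 0.0001
```

```bash
python3 pk.py w13
```

```text
t 17.05 world [566.9  11.9  31.5] dock x -103.6 y -70.1 yaw -10.0 tilt 0.5 F fwd 0.6 lat 0.2 z 0.4 w 0.0001
back edge: x at y=0 -64.4, at +72 -63.1, at -72 -65.7, yaw -1.01 (n 28 of 32) y -86.3..37.5
orange x -65.6..-32.4 y -83.1..-48.8 [ 381  261   95   86 6198]
```

View pics/w13.png

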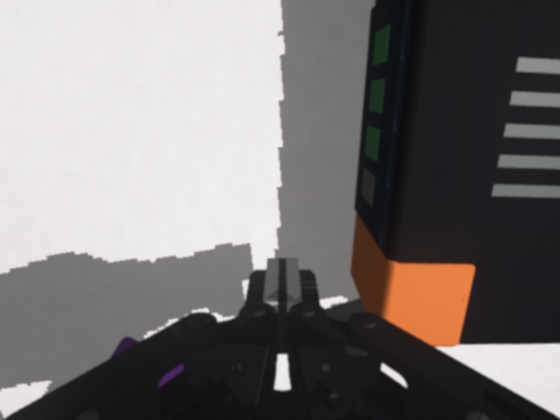

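Call:
jog_arm(plan=[{"tx":10,"ty":-2.2,"tz":-1,"rx":0,"ry":0.4,"rz":-0.4,"fingers":1},{"tx":8,"ty":-1.9,"tz":0,"rx":0,"ry":0,"rz":0,"fingers":1},{"tx":4,"ty":-0.9,"tz":0,"rx":0,"ry":0,"rz":0,"fingers":1},{"tx":4,"ty":-0.9,"tz":0,"rx":0,"ry":0,"rz":0,"fingers":1},{"tx":4,"ty":-0.9,"tz":0,"rx":0,"ry":0,"rz":0,"fingers":1},{"tx":3,"ty":-0.7,"tz":0,"rx":0,"ry":0,"rz":0,"fingers":1}])

```text
t: 17.7
ee_pos: [0.6017, 0.0091, 0.03]
eef_rot: [0.996, -0.088, -0.002, -0.002]
wrist_force: [-4.6, -1.4, 2.0]
width: 0.0001
```

```bash
python3 s.py
```

```text
t 17.7 world [601.7   9.1  30. ] dock x -68.9 y -66.6 yaw -10.1 tilt 0.4 F fwd -4.2 lat -2.2 z 2.0 w 0.0001
```

Call:
jog_arm(plan=[{"tx":-16,"ty":2.9,"tz":0,"rx":0,"ry":0,"rz":-0.2,"fingers":1},{"tx":-12,"ty":2.2,"tz":0,"rx":0,"ry":0,"rz":0,"fingers":1},{"tx":7,"ty":46,"tz":0,"rx":0,"ry":0,"rz":0,"fingers":1},{"tx":8,"ty":46,"tz":0,"rx":0,"ry":0,"rz":0,"fingers":1},{"tx":7,"ty":40,"tz":0,"rx":0,"ry":0,"rz":0,"fingers":1},{"tx":0,"ty":0,"tz":0,"rx":0,"ry":0,"rz":0,"fingers":1}])

```text
t: 18.3
ee_pos: [0.6013, 0.1514, 0.0314]
eef_rot: [0.996, -0.092, 0.005, -0.004]
wrist_force: [-0.6, -1.0, -0.2]
width: 0.0
```

```bash
python3 s.py
```

```text
t 18.3 world [601.3 151.4  31.4] dock x -95.0 y 73.2 yaw -10.5 tilt 0.8 F fwd -0.4 lat -1.1 z -0.2 w 0.0
```

Call:
jog_arm(plan=[{"tx":8,"ty":-1.7,"tz":-1,"rx":0,"ry":0.8,"rz":0,"fingers":1},{"tx":5,"ty":-1,"tz":0,"rx":0,"ry":0,"rz":0,"fingers":1},{"tx":4,"ty":-0.8,"tz":0,"rx":0,"ry":0,"rz":0,"fingers":1},{"tx":4,"ty":-0.8,"tz":0,"rx":0,"ry":0,"rz":0,"fingers":1},{"tx":4,"ty":-0.8,"tz":0,"rx":0,"ry":0,"rz":0,"fingers":1},{"tx":3,"ty":-0.6,"tz":0,"rx":0,"ry":0,"rz":0,"fingers":1}])

```text
t: 18.9
ee_pos: [0.6282, 0.1458, 0.0302]
eef_rot: [0.996, -0.091, -0.003, -0.004]
wrist_force: [-2.7, 2.4, 0.2]
width: 0.0001
```

```bash
python3 s.py
```

```text
t 18.9 world [628.2 145.8  30.2] dock x -67.5 y 72.6 yaw -10.5 tilt 0.6 F fwd -3.1 lat 1.9 z 0.2 w 0.0001
```

Call:
jog_arm(plan=[{"tx":-16,"ty":2.9,"tz":0,"rx":0,"ry":0,"rz":0,"fingers":1},{"tx":-12,"ty":2.2,"tz":0,"rx":0,"ry":0,"rz":0,"fingers":1},{"tx":-8.5,"ty":-46,"tz":0,"rx":0,"ry":0,"rz":0,"fingers":1},{"tx":-8.5,"ty":-46,"tz":0,"rx":0,"ry":0,"rz":0,"fingers":1},{"tx":-8.5,"ty":-46,"tz":0,"rx":0,"ry":0,"rz":0,"fingers":1},{"tx":0,"ty":0,"tz":0,"rx":0,"ry":0,"rz":0,"fingers":1}])

```text
t: 19.5
ee_pos: [0.5764, 0.0086, 0.0313]
eef_rot: [0.996, -0.089, 0.003, -0.004]
wrist_force: [1.0, 0.6, 0.1]
width: -0.0002
```

```bash
python3 pk.py w14
```

```text
t 19.5 world [576.4   8.6  31.3] dock x -93.7 y -71.7 yaw -10.2 tilt 0.5 F fwd 0.9 lat 0.7 z 0.1 w -0.0002
back edge: x at y=0 -53.4, at +72 -53.1, at -72 -53.7, yaw -0.25 (n 28 of 31) y -85.7..35.7
orange x -53.8..-20.6 y -83.1..-48.5 [ 386  257   96   86 6648]
```

Call:
jog_arm(plan=[{"tx":10,"ty":-2.2,"tz":-1,"rx":0,"ry":0.4,"rz":-0.2,"fingers":1},{"tx":8,"ty":-1.9,"tz":0,"rx":0,"ry":0,"rz":0,"fingers":1},{"tx":4,"ty":-0.9,"tz":0,"rx":0,"ry":0,"rz":0,"fingers":1},{"tx":4,"ty":-0.9,"tz":0,"rx":0,"ry":0,"rz":0,"fingers":1},{"tx":3,"ty":-0.7,"tz":0,"rx":0,"ry":0,"rz":0,"fingers":1},{"tx":2,"ty":-0.5,"tz":0,"rx":0,"ry":0,"rz":0,"fingers":1}])

```text
t: 20.15
ee_pos: [0.6096, 0.0065, 0.0299]
eef_rot: [0.996, -0.088, -0.003, -0.003]
wrist_force: [-4.4, -1.6, 2.0]
width: -0.0003
```

```bash
python3 s.py
```

```text
t 20.15 world [609.6   6.5  29.9] dock x -60.7 y -67.8 yaw -10.1 tilt 0.5 F fwd -4.0 lat -2.4 z 2.0 w -0.0003
```

Call:
jog_arm(plan=[{"tx":-16,"ty":2.9,"tz":0,"rx":0,"ry":0,"rz":-0.2,"fingers":1},{"tx":-10,"ty":1.8,"tz":0,"rx":0,"ry":0,"rz":0,"fingers":1},{"tx":7,"ty":46,"tz":0,"rx":0,"ry":0,"rz":0,"fingers":1},{"tx":8,"ty":46,"tz":0,"rx":0,"ry":0,"rz":0,"fingers":1},{"tx":7,"ty":40,"tz":0,"rx":0,"ry":0,"rz":0,"fingers":1},{"tx":0,"ty":0,"tz":0,"rx":0,"ry":0,"rz":0,"fingers":1}])

```text
t: 20.75
ee_pos: [0.6106, 0.1481, 0.0312]
eef_rot: [0.996, -0.091, 0.004, -0.005]
wrist_force: [-0.3, -1.0, -0.6]
width: -0.0002
```

```bash
python3 s.py
```

```text
t 20.75 world [610.6 148.1  31.2] dock x -85.3 y 71.7 yaw -10.5 tilt 0.8 F fwd -0.1 lat -1.0 z -0.6 w -0.0002
```

Call:
jog_arm(plan=[{"tx":8,"ty":-1.6,"tz":-1,"rx":0,"ry":0.8,"rz":0,"fingers":1},{"tx":5,"ty":-1,"tz":0,"rx":0,"ry":0,"rz":0,"fingers":1},{"tx":4,"ty":-0.8,"tz":0,"rx":0,"ry":0,"rz":0,"fingers":1},{"tx":3,"ty":-0.6,"tz":0,"rx":0,"ry":0,"rz":0,"fingers":1},{"tx":3,"ty":-0.6,"tz":0,"rx":0,"ry":0,"rz":0,"fingers":1},{"tx":2,"ty":-0.4,"tz":0,"rx":0,"ry":0,"rz":0,"fingers":1}])

```text
t: 21.35
ee_pos: [0.6344, 0.1433, 0.03]
eef_rot: [0.996, -0.091, -0.005, -0.005]
wrist_force: [-2.8, 2.5, 1.3]
width: -0.0003
```

```bash
python3 s.py
```

```text
t 21.35 world [634.4 143.3  30. ] dock x -61.0 y 71.2 yaw -10.4 tilt 0.8 F fwd -3.2 lat 2.0 z 1.3 w -0.0003
```

Call:
jog_arm(plan=[{"tx":-16,"ty":2.9,"tz":0,"rx":0,"ry":0,"rz":0,"fingers":1},{"tx":-10,"ty":1.8,"tz":0,"rx":0,"ry":0,"rz":0,"fingers":1},{"tx":-8.5,"ty":-46,"tz":0,"rx":0,"ry":0,"rz":0,"fingers":1},{"tx":-8.5,"ty":-46,"tz":0,"rx":0,"ry":0,"rz":0,"fingers":1},{"tx":-8.5,"ty":-46,"tz":0,"rx":0,"ry":0,"rz":0,"fingers":1},{"tx":0,"ty":0,"tz":0,"rx":0,"ry":0,"rz":0,"fingers":1}])

```text
t: 21.95
ee_pos: [0.5846, 0.0054, 0.0311]
eef_rot: [0.996, -0.089, 0.001, -0.005]
wrist_force: [-0.7, -0.4, -0.3]
width: 0.0
```

```bash
python3 pk.py w15
```

```text
t 21.95 world [584.6   5.4  31.1] dock x -85.0 y -73.3 yaw -10.2 tilt 0.5 F fwd -0.6 lat -0.5 z -0.3 w 0.0
back edge: x at y=0 -46.1, at +72 -46.6, at -72 -45.7, yaw 0.36 (n 28 of 31) y -85.1..34.2
orange x -45.9..-12.5 y -83.2..-48.6 [ 385  253   96   87 6844]
```

Call:
jog_arm(plan=[{"tx":10,"ty":-2,"tz":-1,"rx":0,"ry":0.3,"rz":-0.2,"fingers":1},{"tx":8,"ty":-1.6,"tz":0,"rx":0,"ry":0,"rz":0,"fingers":1},{"tx":4,"ty":-0.8,"tz":0,"rx":0,"ry":0,"rz":0,"fingers":1},{"tx":2,"ty":-0.4,"tz":0,"rx":0,"ry":0,"rz":0,"fingers":1},{"tx":2,"ty":-0.4,"tz":0,"rx":0,"ry":0,"rz":0,"fingers":1}])

```text
t: 22.5
ee_pos: [0.6104, 0.005, 0.0298]
eef_rot: [0.996, -0.088, -0.006, -0.004]
wrist_force: [-6.9, -0.6, 3.8]
width: -0.0
```

```bash
python3 s.py
```

```text
t 22.5 world [610.4   5.   29.8] dock x -59.6 y -69.1 yaw -10.1 tilt 0.9 F fwd -6.7 lat -1.8 z 3.8 w -0.0
```

Call:
jog_arm(plan=[{"tx":1.5,"ty":-0.3,"tz":0,"rx":0,"ry":0,"rz":0,"fingers":1}])

```text
t: 22.6
ee_pos: [0.6103, 0.0055, 0.0293]
eef_rot: [0.996, -0.087, -0.009, -0.004]
wrist_force: [-4.7, -0.7, 2.1]
width: -0.0001
```

```bash
python3 s.py
```

```text
t 22.6 world [610.3   5.5  29.3] dock x -59.8 y -68.7 yaw -10.0 tilt 1.1 F fwd -4.5 lat -1.6 z 2.1 w -0.0001
```

Call:
jog_arm(plan=[{"tx":2.5,"ty":-0.5,"tz":0,"rx":0,"ry":0,"rz":0,"fingers":1},{"tx":2.5,"ty":-0.5,"tz":0,"rx":0,"ry":0,"rz":0,"fingers":1}])

```text
t: 22.8
ee_pos: [0.61, 0.0059, 0.0284]
eef_rot: [0.996, -0.086, -0.016, -0.003]
wrist_force: [-8.2, -0.3, 5.3]
width: 0.0002
```

```bash
python3 s.py
```

```text
t 22.8 world [610.    5.9  28.4] dock x -60.2 y -68.3 yaw -9.8 tilt 1.8 F fwd -8.0 lat -1.8 z 5.3 w 0.0002
```

Call:
jog_arm(plan=[{"tx":3.5,"ty":-0.7,"tz":0,"rx":0,"ry":0,"rz":0,"fingers":1},{"tx":3.5,"ty":-0.7,"tz":0,"rx":0,"ry":0,"rz":0,"fingers":1}])

```text
t: 23.0
ee_pos: [0.6094, 0.0062, 0.0277]
eef_rot: [0.996, -0.085, -0.025, -0.002]
wrist_force: [-10.8, -0.3, 6.1]
width: 0.0001
```

```bash
python3 s.py
```

```text
t 23.0 world [609.4   6.2  27.7] dock x -60.8 y -68.1 yaw -9.7 tilt 2.9 F fwd -10.6 lat -2.2 z 6.1 w 0.0001
```

Call:
jog_arm(plan=[{"tx":-16,"ty":2.9,"tz":1,"rx":0,"ry":-1.5,"rz":-0.3,"fingers":1},{"tx":-10,"ty":1.8,"tz":1,"rx":0,"ry":-1.5,"rz":-0.3,"fingers":1},{"tx":7,"ty":46,"tz":0,"rx":0,"ry":0,"rz":0,"fingers":1},{"tx":8,"ty":46,"tz":0,"rx":0,"ry":0,"rz":0,"fingers":1},{"tx":7,"ty":40,"tz":0,"rx":0,"ry":0,"rz":0,"fingers":1},{"tx":0,"ty":0,"tz":0,"rx":0,"ry":0,"rz":0,"fingers":1}])

```text
t: 23.6
ee_pos: [0.6091, 0.151, 0.0297]
eef_rot: [0.996, -0.089, 0.005, -0.006]
wrist_force: [-0.5, 0.3, 1.1]
width: 0.0
```

```bash
python3 s.py
```

```text
t 23.6 world [609.1 151.   29.7] dock x -87.2 y 74.3 yaw -10.2 tilt 0.9 F fwd -0.6 lat 0.2 z 1.1 w 0.0
```

Approaching the left corner to about TCP −62, then pressing.

Call:
jog_arm(plan=[{"tx":10,"ty":-2.2,"tz":0.5,"rx":0,"ry":0.8,"rz":0,"fingers":1},{"tx":8,"ty":-1.6,"tz":0,"rx":0,"ry":0,"rz":0,"fingers":1},{"tx":4,"ty":-0.8,"tz":0,"rx":0,"ry":0,"rz":0,"fingers":1},{"tx":3,"ty":-0.6,"tz":0,"rx":0,"ry":0,"rz":0,"fingers":1},{"tx":2,"ty":-0.4,"tz":0,"rx":0,"ry":0,"rz":0,"fingers":1}])

```text
t: 24.1
ee_pos: [0.6366, 0.1472, 0.0293]
eef_rot: [0.996, -0.087, -0.002, -0.005]
wrist_force: [-3.0, 3.0, 0.7]
width: 0.0002
```

```bash
python3 s.py
```

```text
t 24.1 world [636.6 147.2  29.3] dock x -59.5 y 75.5 yaw -10.0 tilt 0.7 F fwd -3.5 lat 2.4 z 0.7 w 0.0002
```

Call:
jog_arm(plan=[{"tx":3,"ty":-0.6,"tz":0.5,"rx":0,"ry":-0.3,"rz":0,"fingers":1},{"tx":3,"ty":-0.6,"tz":0.5,"rx":0,"ry":-0.3,"rz":0,"fingers":1}])

```text
t: 24.3
ee_pos: [0.637, 0.147, 0.0293]
eef_rot: [0.996, -0.089, -0.004, -0.007]
wrist_force: [-7.6, 6.0, 2.6]
width: 0.0001
```

```bash
python3 s.py
```

```text
t 24.3 world [637.  147.   29.3] dock x -59.0 y 75.4 yaw -10.2 tilt 0.9 F fwd -8.6 lat 4.5 z 2.6 w 0.0001
```

Call:
jog_arm(plan=[{"tx":3.5,"ty":-0.6,"tz":0.5,"rx":0,"ry":-0.5,"rz":0,"fingers":1},{"tx":3.5,"ty":-0.6,"tz":0.5,"rx":0,"ry":-0.5,"rz":0,"fingers":1}])

```text
t: 24.5
ee_pos: [0.6371, 0.1471, 0.0292]
eef_rot: [0.996, -0.089, -0.002, -0.008]
wrist_force: [-7.3, 4.8, 2.7]
width: 0.0003
```

```bash
python3 s.py
```

```text
t 24.5 world [637.1 147.1  29.2] dock x -59.0 y 75.5 yaw -10.3 tilt 1.0 F fwd -8.1 lat 3.4 z 2.7 w 0.0003
```

Call:
jog_arm(plan=[{"tx":5,"ty":-1.2,"tz":0.5,"rx":0,"ry":-0.3,"rz":0,"fingers":1},{"tx":5,"ty":-1.2,"tz":0.5,"rx":0,"ry":-0.3,"rz":0,"fingers":1}])

```text
t: 24.7
ee_pos: [0.6369, 0.1472, 0.0293]
eef_rot: [0.996, -0.091, -0.008, -0.009]
wrist_force: [-12.4, 6.6, 5.8]
width: -0.0002
```

```bash
python3 s.py
```

```text
t 24.7 world [636.9 147.2  29.3] dock x -59.2 y 75.6 yaw -10.4 tilt 1.4 F fwd -13.4 lat 4.3 z 5.8 w -0.0002
```

Call:
jog_arm(plan=[{"tx":6,"ty":-1.4,"tz":0.5,"rx":0,"ry":-0.5,"rz":0,"fingers":1},{"tx":6,"ty":-1.4,"tz":0.5,"rx":0,"ry":-0.5,"rz":0,"fingers":1}])

```text
t: 24.9
ee_pos: [0.6367, 0.1474, 0.0294]
eef_rot: [0.996, -0.092, -0.013, -0.011]
wrist_force: [-13.6, 7.5, 6.9]
width: -0.0001
```

```bash
python3 s.py
```

```text
t 24.9 world [636.7 147.4  29.4] dock x -59.4 y 75.7 yaw -10.5 tilt 1.9 F fwd -14.8 lat 5.0 z 6.9 w -0.0001
```

Call:
jog_arm(plan=[{"tx":-16,"ty":2.9,"tz":0,"rx":-1.4,"ry":-1,"rz":0,"fingers":1},{"tx":-10,"ty":1.8,"tz":0.5,"rx":0,"ry":0,"rz":0,"fingers":1},{"tx":-8.5,"ty":-47,"tz":0,"rx":0,"ry":0,"rz":0,"fingers":1},{"tx":-8.5,"ty":-47,"tz":0,"rx":0,"ry":0,"rz":0,"fingers":1},{"tx":-8.5,"ty":-47,"tz":0,"rx":0,"ry":0,"rz":0,"fingers":1},{"tx":0,"ty":0,"tz":0,"rx":0,"ry":0,"rz":0,"fingers":1}])

```text
t: 25.5
ee_pos: [0.5837, 0.0072, 0.0309]
eef_rot: [0.996, -0.089, -0.0, 0.0]
wrist_force: [0.8, -0.1, -0.3]
width: -0.0002
```

```bash
python3 pk.py w16
```

```text
t 25.5 world [583.7   7.2  30.9] dock x -86.3 y -71.8 yaw -10.2 tilt 0.0 F fwd 0.8 lat 0.0 z -0.3 w -0.0002
back edge: x at y=0 -45.0, at +72 -45.0, at -72 -45.0, yaw 0.00 (n 28 of 31) y -85.6..35.6
orange x -45.1..-12.1 y -83.2..-48.7 [ 389  258   97   86 6670]
```

Square and at −45.0. One more firm press on the right corner.

Call:
jog_arm(plan=[{"tx":10,"ty":-2,"tz":0,"rx":0,"ry":0,"rz":0,"fingers":1},{"tx":8,"ty":-1.6,"tz":0,"rx":0,"ry":0,"rz":0,"fingers":1},{"tx":4,"ty":-0.8,"tz":0,"rx":0,"ry":0,"rz":0,"fingers":1},{"tx":3,"ty":-0.6,"tz":0,"rx":0,"ry":0,"rz":0,"fingers":1},{"tx":3,"ty":-0.6,"tz":0,"rx":0,"ry":0,"rz":0,"fingers":1},{"tx":4,"ty":-0.8,"tz":0.5,"rx":0,"ry":-0.3,"rz":0,"fingers":1}])

```text
t: 26.15
ee_pos: [0.6107, 0.0065, 0.0306]
eef_rot: [0.996, -0.086, -0.008, 0.0]
wrist_force: [-11.1, -0.1, 7.1]
width: -0.0002
```

```bash
python3 s.py
```

```text
t 26.15 world [610.7   6.5  30.6] dock x -59.5 y -67.6 yaw -9.9 tilt 0.9 F fwd -10.9 lat -2.1 z 7.1 w -0.0002
```

Call:
jog_arm(plan=[{"tx":5,"ty":-1.2,"tz":0.5,"rx":0,"ry":-0.4,"rz":0,"fingers":1},{"tx":5,"ty":-1.2,"tz":0.5,"rx":0,"ry":-0.4,"rz":0,"fingers":1}])

```text
t: 26.35
ee_pos: [0.6105, 0.0065, 0.0303]
eef_rot: [0.996, -0.085, -0.014, -0.0]
wrist_force: [-11.9, 0.3, 9.0]
width: 0.0001
```

```bash
python3 s.py
```

```text
t 26.35 world [610.5   6.5  30.3] dock x -59.8 y -67.6 yaw -9.8 tilt 1.6 F fwd -11.7 lat -1.8 z 9.0 w 0.0001
```

Call:
jog_arm(plan=[{"tx":-16,"ty":2.9,"tz":0,"rx":0,"ry":-1.4,"rz":-0.3,"fingers":1},{"tx":-10,"ty":1.8,"tz":10,"rx":0,"ry":0,"rz":0,"fingers":1},{"tx":0,"ty":0,"tz":45,"rx":0,"ry":0,"rz":0,"fingers":1},{"tx":0,"ty":0,"tz":45,"rx":0,"ry":0,"rz":0,"fingers":1},{"tx":10,"ty":45,"tz":0,"rx":0,"ry":0,"rz":0,"fingers":1},{"tx":10,"ty":45,"tz":0,"rx":0,"ry":0,"rz":0,"fingers":1},{"tx":10,"ty":45,"tz":0,"rx":0,"ry":0,"rz":0,"fingers":1},{"tx":0,"ty":0,"tz":0,"rx":0,"ry":0,"rz":0,"fingers":1}])

```text
t: 27.15
ee_pos: [0.6177, 0.1559, 0.1404]
eef_rot: [0.996, -0.085, 0.003, -0.003]
wrist_force: [-0.4, 0.2, 0.2]
width: -0.0002
```

```bash
python3 s.py; python3 m.py w17
```

```text
t 27.15 world [617.7 155.9 140.4] dock x -79.6 y 80.7 yaw -9.8 tilt 0.5 F fwd -0.4 lat 0.1 z 0.2 w -0.0002
27.15 [0.61773425 0.15592933 0.14043616] [ 0.9963329  -0.08545722  0.00262433 -0.00330716] -0.00024817634354241003
floor z -0.0004884553076824755
orange [ 332  212   51   52 2390] [0.66572847 0.13325613 0.05997398]
top [  322   210   142   139 14626] ((685.310302734375, 91.59794616699219), (110.36378479003906, 93.1928939819336), 79.52873992919922) 0.059553945928343954
[[629.461     45.803585]
 [721.10187   28.866497]
 [741.1596   137.3923  ]
 [649.51874  154.32939 ]]
red [318  80  24  23 426] [0.65773765 0.23052623 0.07938137] [0.66411417 0.23640712 0.08159697] [0.65144307 0.22450156 0.07744662]
```

View pics/w17.png

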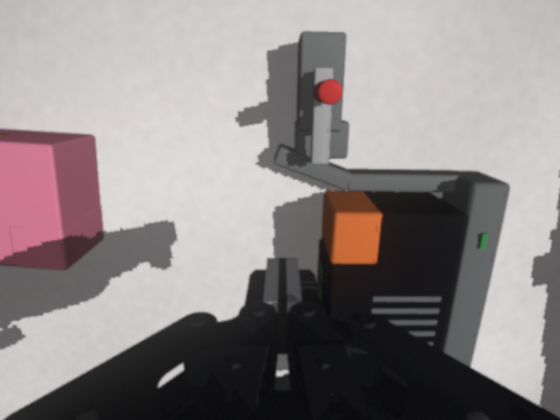

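The knob is at pixel (330,92) and still open. The pack's left orange corner sits square in the dock at (352,228). Next I go beyond the knob (+y side).

Call:
jog_arm(plan=[{"tx":15,"ty":36,"tz":0,"rx":0,"ry":0,"rz":-0.3,"fingers":1},{"tx":15,"ty":36,"tz":0,"rx":0,"ry":0,"rz":-0.3,"fingers":1},{"tx":15,"ty":36,"tz":0,"rx":0,"ry":0,"rz":0,"fingers":1},{"tx":0,"ty":0,"tz":0,"rx":0,"ry":0,"rz":0,"fingers":1}])

```text
t: 27.6
ee_pos: [0.6636, 0.2621, 0.1424]
eef_rot: [0.996, -0.092, 0.003, -0.001]
wrist_force: [0.2, -0.2, -0.6]
width: -0.0001
```

```bash
python3 s.py
```

```text
t 27.6 world [663.6 262.1 142.4] dock x -53.7 y 193.4 yaw -10.5 tilt 0.4 F fwd 0.2 lat -0.1 z -0.6 w -0.0001
```

Call:
jog_arm(plan=[{"tx":0,"ty":4,"tz":-40,"rx":0,"ry":0,"rz":0,"fingers":1},{"tx":0,"ty":0,"tz":-36,"rx":0,"ry":0,"rz":0,"fingers":1},{"tx":0,"ty":0,"tz":-4,"rx":0,"ry":0,"rz":0,"fingers":1},{"tx":0,"ty":0,"tz":0,"rx":0,"ry":0,"rz":0,"fingers":1}])

```text
t: 28.0
ee_pos: [0.6652, 0.2632, 0.0636]
eef_rot: [0.996, -0.092, 0.005, -0.001]
wrist_force: [-0.0, -1.1, 0.5]
width: -0.0005
```

```bash
python3 s.py
```

```text
t 28.0 world [665.2 263.2  63.6] dock x -52.3 y 194.8 yaw -10.5 tilt 0.6 F fwd 0.2 lat -1.1 z 0.5 w -0.0005
```

Call:
jog_arm(plan=[{"tx":-1.8,"ty":-7,"tz":-5,"rx":0,"ry":0,"rz":0,"fingers":1},{"tx":-1,"ty":-5,"tz":0,"rx":0,"ry":0,"rz":0,"fingers":1},{"tx":-1,"ty":-5,"tz":0,"rx":0,"ry":0,"rz":0,"fingers":1},{"tx":-1,"ty":-5,"tz":0,"rx":0,"ry":0,"rz":0,"fingers":1},{"tx":-1,"ty":-5,"tz":0,"rx":0,"ry":0,"rz":0,"fingers":1},{"tx":-1,"ty":-5,"tz":0,"rx":0,"ry":0,"rz":0,"fingers":1}])

```text
t: 28.6
ee_pos: [0.6612, 0.229, 0.0652]
eef_rot: [0.996, -0.093, 0.01, -0.004]
wrist_force: [0.7, 2.8, -1.1]
width: 0.0004
```

```bash
python3 s.py
```

```text
t 28.6 world [661.2 229.   65.2] dock x -50.1 y 160.4 yaw -10.6 tilt 1.2 F fwd 0.2 lat 2.8 z -1.1 w 0.0004
```

Call:
jog_arm(plan=[{"tx":-1.5,"ty":-5,"tz":-3,"rx":-0.5,"ry":0,"rz":0,"fingers":1},{"tx":-1.5,"ty":-5,"tz":-3,"rx":0,"ry":0,"rz":0,"fingers":1},{"tx":-1.2,"ty":-5,"tz":-1,"rx":0,"ry":0,"rz":0,"fingers":1},{"tx":-1.2,"ty":-5,"tz":0,"rx":0,"ry":0,"rz":0,"fingers":1},{"tx":-0.8,"ty":-4,"tz":0,"rx":0,"ry":0,"rz":0,"fingers":1}])

```text
t: 29.1
ee_pos: [0.6558, 0.2035, 0.0595]
eef_rot: [0.996, -0.092, 0.013, -0.0]
wrist_force: [0.9, 2.0, 1.3]
width: -0.0001
```

```bash
python3 s.py
```

```text
t 29.1 world [655.8 203.5  59.5] dock x -50.8 y 134.4 yaw -10.6 tilt 1.4 F fwd 0.5 lat 2.1 z 1.3 w -0.0001
```

Call:
jog_arm(plan=[{"tx":-0.8,"ty":-3,"tz":0,"rx":0,"ry":1,"rz":0,"fingers":1},{"tx":-0.6,"ty":-3,"tz":0,"rx":0,"ry":0,"rz":0,"fingers":1}])

```text
t: 29.3
ee_pos: [0.6549, 0.2012, 0.0597]
eef_rot: [0.996, -0.094, 0.004, -0.004]
wrist_force: [1.5, 15.1, -1.6]
width: -0.0005
```

```bash
python3 s.py
```

```text
t 29.3 world [654.9 201.2  59.7] dock x -51.2 y 131.9 yaw -10.8 tilt 0.6 F fwd -1.2 lat 15.2 z -1.6 w -0.0005
```

Call:
jog_arm(plan=[{"tx":-0.6,"ty":-3,"tz":0,"rx":0,"ry":0,"rz":0,"fingers":1},{"tx":-0.6,"ty":-3,"tz":0,"rx":0,"ry":0,"rz":0,"fingers":1}])

```text
t: 29.5
ee_pos: [0.655, 0.2015, 0.0598]
eef_rot: [0.995, -0.095, 0.004, -0.01]
wrist_force: [1.7, 10.5, -1.2]
width: -0.0002
```

```bash
python3 s.py
```

```text
t 29.5 world [655.  201.5  59.8] dock x -51.2 y 132.2 yaw -11.0 tilt 1.3 F fwd -0.2 lat 10.6 z -1.2 w -0.0002
```

Call:
jog_arm(plan=[{"tx":3,"ty":15,"tz":0,"rx":-1,"ry":0,"rz":0,"fingers":1},{"tx":2,"ty":10,"tz":5,"rx":0,"ry":0,"rz":0,"fingers":1},{"tx":0,"ty":0,"tz":45,"rx":0,"ry":0,"rz":0,"fingers":1},{"tx":0,"ty":0,"tz":45,"rx":0,"ry":0,"rz":0,"fingers":1},{"tx":-20,"ty":-40,"tz":10,"rx":0,"ry":0,"rz":0,"fingers":1},{"tx":-20,"ty":-40,"tz":10,"rx":0,"ry":0,"rz":0,"fingers":1},{"tx":-10,"ty":-40,"tz":0,"rx":0,"ry":0,"rz":0,"fingers":1},{"tx":0,"ty":-10,"tz":0,"rx":0,"ry":0,"rz":0,"fingers":1},{"tx":0,"ty":0,"tz":0,"rx":0,"ry":0,"rz":0,"fingers":1}])

```text
t: 30.4
ee_pos: [0.6055, 0.0902, 0.1782]
eef_rot: [0.996, -0.093, 0.0, 0.003]
wrist_force: [0.1, 1.1, -0.1]
width: 0.0001
```

```bash
python3 pk.py w18; python3 m.py w19
python3 - <<'E'
from h import *
save('side','side2'); save('scene','scene2')
E
```

```text
t 30.4 world [605.5  90.2 178.2] dock x -79.8 y 13.8 yaw -10.7 tilt 0.4 F fwd -0.1 lat 1.2 z -0.1 w 0.0001
back edge: x at y=0 -44.8, at +72 -44.6, at -72 -44.9, yaw -0.12 (n 43 of 43) y -84.8..84.9
orange x -45.0..-11.9 y 47.3..84.8 [ 329  103   48   54 2402]
orange x -45.1..-11.9 y -82.7..-48.1 [ 323  271   41   37 1434]
30.45 [0.60553214 0.09085442 0.17798654] [ 9.95709905e-01 -9.24687694e-02  1.59140066e-04  3.35950487e-03] -0.000538918325316203
floor z -0.0004735413897216656
orange [ 329  103   48   54 2343] [0.66553785 0.13301682 0.05991733]
orange [ 323  272   41   37 1409] [0.64151334 0.00342813 0.06000054]
top [  320   103   135   206 23945] ((680.0152587890625, 63.38679122924805), (168.5468292236328, 93.53022003173828), 79.23680114746094) 0.059582335222944205
[[618.3348   -10.670631]
 [710.21954  -28.137436]
 [741.69574  137.44421 ]
 [649.811    154.91101 ]]
red [312  46  21  21 335] [0.64929758 0.18489738 0.07941837] [0.65556602 0.19082852 0.08145969] [0.64292242 0.17883358 0.0775494 ]
```

View pics/w19.png

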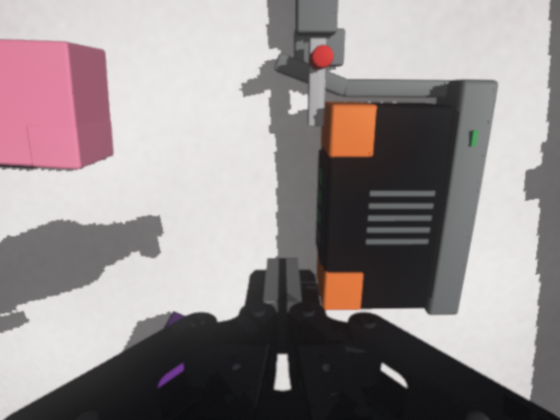

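View pics/side2.png

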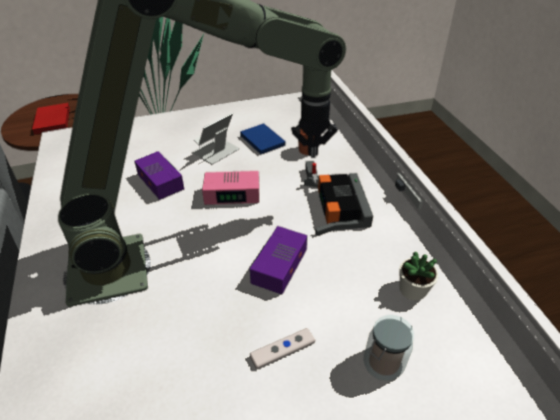

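```bash
python3 -c "
from cell import env
print(env.close_job())"
```

```text
the job is handed in; nothing more can be done
None
```

I walked the pack about 110 mm into the dock by alternating gentle pushes on its two orange corners. I then slid the bolt across by its knob, backed the arm off and handed the job in at about 30.6 s. No verdict was given.

- **Pack position:** in the last wrist-camera check its rear edge was at dock x = −44.8 mm (home is −45) and it was 0.1° off square.
- **Pressed against the stop:** I pressed each corner until it stopped moving. The forward force reached about 15 N on the left and 12 N on the right; walking pushes had been about 3 to 5 N.
- **Bolt:** the knob ended at dock y = 114.9 mm (shut is 115) after a push that met the end stop at about 15 N.
- **Other things on the sill:** they looked unmoved in the side picture. I did not measure their positions.

**Disagreement:** the knob moved only about 46 mm instead of 50. The camera had put its starting point at y of about 161 mm rather than the given 165, so the bolt may have started slightly extended, or that first reading was a few mm off.

**Limit of the force checks:** I read the force only at the end of each move. Short peaks in between were not seen.

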